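# Weigh out apricots, then put the tray away

## Robot

A 6-joint arm with a two-finger parallel gripper is mounted at the origin on the work surface. World frame = base frame: x ahead of the robot, y to its left, z up, the work surface at z = 0. Lengths are in m, angles in rad, forces in N, time in s.
With the tool pointing down it reaches from about 0.375 to 0.975 m from the base axis. Payload 3.8 kg.
Tool frame: the origin (TCP) lies midway between the tips of the shut fingers; the grasp point (between the pads) lies 19 mm behind it; z points along the fingers, y is the direction in which the jaws open and shut (so a half turn about z gives the same grasp; the last joint's range is limited). The gripper opens to 85 mm and grips with 20 to 120 N. Pads are 22 mm wide; open, the fingers measure 114 mm over their backs; the gripper's body (76 mm by 85 mm) begins 54 mm behind the grasp point. The pads swing forward as they close: fully open they stand 13 mm farther back than shut.
Start: joints at [-1.347, 0.264, 1.604, -0, 1.274, -0.037], TCP at [0.174, -0.652, 0.231] pointing down, gripper open.
Joint ranges: [-2.63, 2.63], [-0.94, 2.18], [0.31, 2.57], [-1.31, 4.45], [0, 2.66], [-2.55, 2.55]. Speed limits (rad/s): [2.57, 2.57, 3.14, 3.14, 3.14, 3.14].

## Interface

Orientations are given as a rotation vector (axis times angle).
In Python, from workcell import bot gives the robot as it stands.
- The arm moves only by the shell command python3 -m inch 'ROWS' [FORCE]. ROWS is JSON, a list of rows, each an object of numbers: "dx", "dy", "dz": the shift along the tool's x, y, z in m; "ax", "ay", "az": the turn, a rotation vector about the tool's x, y, z in degrees; "fingers": the opening, from -1 (shut) to 1 (fully open). A call has 1 to 20 rows; each row is the pose to reach, as a shift and turn from the pose measured when the call began, along the tool's axes at that moment; what a row does not reach only later rows make up. A row lasts 1/8 s, in which the tool goes at most 62.5 mm and 10.7 degrees, less where a joint would pass 70% of its speed; a pose out of reach is approached as far as the arm can. A call with a gripper value outside its range is refused whole. The fingers move at their own pace and stop on an object; FORCE is the grip in N (left out, the last holds). Time passes only in rows, so rows that repeat a pose let the fingers close. It gives the time, the measured TCP pose, the force and the opening at its end, in the units of the state.
- bot.read_state(): the state, without advancing time (a new reading comes with each control period).
- bot.read_camera(name): name is "side" or "top"; returns (picture, depth): 400x640x3 uint8, blue, green, red; 400x640 float32, m along the optical axis (not along the pixel's ray), 0 where there is no reading.
- bot.get_calibration(name): a dict with "intrinsics" (3x3 intrinsics, pixels), "distortion" ([k1, k2, p1, p2, k3] as OpenCV has them; the pictures are not rectified), "view" (4x4, takes a point from world to camera coordinates). Camera axes: x right, y down, z forward; pixel columns grow to the right and rows downward; lengths in m; the calibration is good to about 2 mm. A picture is of the moment at which its call begins. get_calibration takes no time and is no camera call.
- bot.finish_job(): hands the job in, once; it reports no verdict.
Trained networks look in the newest picture that a camera, given by its name, has taken for a name from the list of things; names that differ only in an ending like _2 or _b are one class to them, and where a whole thing is asked for, a point or a joint stands for the part that bears it (a point fixed in the world has none). Each returns a list of dicts, best first, with "p" (0 to 1); they miss things now and then, are a little off and sometimes report something else, mostly with a low value. They report only what shows in the picture. A call takes as long as a camera call. They do not tell look-alikes from the thing itself.
- bot.masks_of(camera, thing): "region" (400x640 bool, what is visible of it) and "box" ([left, top, right, bottom] in pixels, round what is visible of it).
The state is a dict: "time": time; "q": joint angles; "joint_vel": joint speeds; "joint_torque": joint torques, N m; "tool_pos": TCP position; "tcp_rot": TCP orientation; "wrist_force": force on the tool from outside, world axes, zero at the start; "torque": the same for the moment, N m; "width": opening from 0.0 (shut) to 1.0 (fully open).
Only numpy, scipy, OpenCV 4.12 (cv2) and the standard library are available. Lean on these libraries where they do the work, as an engineer would, in place of code of your own. Each camera call takes 0.05 s, during which the arm holds its last target. There are 200 camera calls.

## Task

Make up the portion of apricots on the scale: pour them from the two long dishes into the scale's pan, little by little, until the pan has sunk onto its stop and stays there, and pour no more than that (one apricot too many is all right). Then stand both dishes, with whatever is left in them, and every tumbler upright on the tray, and only then slide the tray by its handle into the rack, fully home against the back stop. Every apricot must end up in the pan or in a dish, and the salt jar, ramekin and spice jar are to be left where they are.

Things in the scene. Friction and masses are not known exactly. Their poses are not given: they have to be found in the camera images.
- pan (a joint): the scale's spring-hung pan: how far it has sunk, in m, 0 (empty, up) to 0.030 (down on its hard stop). Each apricot sinks it by about 5.4 mm, so about 5.6 apricots' weight is needed to reach the stop, on which more weight changes nothing
- pan_in (a point): centre of the pan's flat inner floor; the pan is a round steel dish, 160 mm across at the floor, 180 mm at the rim, the rim 34 mm above this point; with the pan up this point is 85 mm above the counter
- scale: the kitchen scale, a white box 150 x 150 x 45 mm fixed to the counter, the pan above its middle; origin at the centre of its underside
- dish_a: narrow terracotta dish curved up at both ends like a boat, ends alike: 192 mm long (x), 52 mm wide (y), 0.2 kg, on a flat foot 90 x 52 mm. Origin: centre of its underside, z up. Flat upright side walls, 54 mm high at the middle: pinch them there from above, across y. The floor is an arc, lowest (10 mm up) at the middle, rising to an open pouring lip at each end, at x = +-93 mm, 54 mm up
- dish_b: second dish, same shape and frame as dish_a. In either, the fruit (0 to 4) lie in single file and gather at the lowest point; as the dish is tilted lengthwise they leave over the lower lip one by one: with 4 inside the first leaves at about 0.5 rad (at times two), with 3 at 0.6, with 2 at 0.75, the last at 0.9 rad; tilting back by 0.15 in between holds the rest
- apricot1_center (a point): centre of an apricot, a ball 38 mm across, about 40 g; at the start four of apricot1 to 7 lie in one dish and three in the other
- apricot2_center (a point): centre of an apricot, like apricot1
- apricot3_center (a point): centre of an apricot, like apricot1
- apricot4_center (a point): centre of an apricot, like apricot1
- apricot5_center (a point): centre of an apricot, like apricot1
- apricot6_center (a point): centre of an apricot, like apricot1
- apricot7_center (a point): centre of an apricot, like apricot1
- apricot8_center (a point): centre of an apricot that may already lie in the pan at the start (one to three do); may be absent
- apricot9_center (a point): centre of an apricot that may already lie in the pan at the start (one to three do); may be absent
- apricot10_center (a point): centre of an apricot that may already lie in the pan at the start (one to three do); may be absent
- tumbler1: a clear tumbler, open at the top, 66 mm across the rim and tapering a little to the foot, 70 mm high, 0.12 kg; origin at the centre of its underside, z up. One or two tumblers are there
- tumbler2: a tumbler like tumbler1; may be absent
- tray: a square aluminium tray, 240 x 240 mm, floor 4 mm thick, rim 14 mm high and 4 mm thick, about 0.4 kg, lying before the rack's mouth; origin at the centre of its underside; its x points towards the rack, its handle is at -x. It holds the two dishes lengthwise along x, side by side, and the tumblers beside them
- tray_handle (a point): middle of the tray's black handle bar, 108 mm long (along y), 12 mm thick (x) and 14 mm high, at x = -156 mm, 51 mm above the counter, on a post at each end (y = -50 and +50 mm), 30 mm clear of the tray's rim: take it from above across x. The loaded tray slides with under 10 N; held loosely it follows the rack's guides
- rack: tray rack fixed to the counter, open on top and at its mouth (-x): dark wooden sides 60 mm high, 256 mm apart inside, each with a steel batten 13 mm wide that passes over the tray's rim 22 mm up; splayed guides 40 mm long before it; back stop. Origin on the counter at the mouth's middle, x inwards: a tray fully home has its origin at x = 120 mm, y = 0, and x alike. The tray slides on the counter
- salt: a white salt jar, 48 mm across, 120 mm high: bystander; origin under its centre
- ramekin: a blue ramekin, 68 mm across, 50 mm high: bystander; origin under its centre
- spice: an amber spice jar, 48 mm across, 90 mm high: bystander; origin under its centre
Mind the look-alikes: they are no part of the job. What is shaped like the scale but orange or pink is not meant.

How it is judged:
On the way, in this order (a step that is already met when the one before it is completed fails the run):
1. the pan has sunk onto its stop and stays there (1 s) (value of joint pan above 0.0288 m), for 1 s.
2. both dishes and all tumblers stand on the tray while it is still outside the rack (x of dish_a in the frame of tray between -0.06 and 0.06 m and y of dish_a in the frame of tray between -0.105 and 0.105 m and z of dish_a in the frame of tray between 0 and 0.012 m and angle between each of dish_a, dish_b, tumbler1, tumbler2's own z axis and vertical below 0.12 rad and x of dish_b in the frame of tray between -0.06 and 0.06 m and y of dish_b in the frame of tray between -0.105 and 0.105 m and z of dish_b in the frame of tray between 0 and 0.012 m and x of tumbler1 in the frame of tray between -0.1 and 0.1 m and y of tumbler1 in the frame of tray between -0.105 and 0.105 m and z of tumbler1 in the frame of tray between 0 and 0.012 m and x of tumbler2 in the frame of tray between -0.1 and 0.1 m and y of tumbler2 in the frame of tray between -0.105 and 0.105 m and z of tumbler2 in the frame of tray between 0 and 0.012 m and x of tray in the frame of rack below -0.03 m), for 0.2 s.
3. the tray is fully home in the rack (x of tray in the frame of rack above 0.11 m and y of tray in the frame of rack between -0.012 and 0.012 m and angle between the x axis of tray and the x axis of rack, either way round below 0.08 rad and height (world z) of tray below 0.006 m), for 0.2 s.
At the end, for the whole second after the job is handed in: Pan on its stop (over 28.8 mm) with a load under 2.94 N (seven apricots); all fruit in pan or dishes; dishes and tumblers upright (0.12 rad) on the tray, dishes within 60 mm of its centre along x; tray flat, within 10 mm of its home place along the rack, 12 mm across, 0.08 rad; all at rest (all of step 3 and value of joint pan above 0.0288 m and contact force between scale and anything else below 2.94 N and ((horizontal distance between apricot1_center and pan_in below 0.085 m and z of apricot1_center in the frame of pan_in between 0.01 and 0.075 m) or (x of apricot1_center in the frame of dish_a between -0.1 and 0.1 m and y of apricot1_center in the frame of dish_a between -0.03 and 0.03 m and z of apricot1_center in the frame of dish_a between 0.015 and 0.085 m) or (x of apricot1_center in the frame of dish_b between -0.1 and 0.1 m and y of apricot1_center in the frame of dish_b between -0.03 and 0.03 m and z of apricot1_center in the frame of dish_b between 0.015 and 0.085 m)) and ((horizontal distance between apricot2_center and pan_in below 0.085 m and z of apricot2_center in the frame of pan_in between 0.01 and 0.075 m) or (x of apricot2_center in the frame of dish_a between -0.1 and 0.1 m and y of apricot2_center in the frame of dish_a between -0.03 and 0.03 m and z of apricot2_center in the frame of dish_a between 0.015 and 0.085 m) or (x of apricot2_center in the frame of dish_b between -0.1 and 0.1 m and y of apricot2_center in the frame of dish_b between -0.03 and 0.03 m and z of apricot2_center in the frame of dish_b between 0.015 and 0.085 m)) and ((horizontal distance between apricot3_center and pan_in below 0.085 m and z of apricot3_center in the frame of pan_in between 0.01 and 0.075 m) or (x of apricot3_center in the frame of dish_a between -0.1 and 0.1 m and y of apricot3_center in the frame of dish_a between -0.03 and 0.03 m and z of apricot3_center in the frame of dish_a between 0.015 and 0.085 m) or (x of apricot3_center in the frame of dish_b between -0.1 and 0.1 m and y of apricot3_center in the frame of dish_b between -0.03 and 0.03 m and z of apricot3_center in the frame of dish_b between 0.015 and 0.085 m)) and ((horizontal distance between apricot4_center and pan_in below 0.085 m and z of apricot4_center in the frame of pan_in between 0.01 and 0.075 m) or (x of apricot4_center in the frame of dish_a between -0.1 and 0.1 m and y of apricot4_center in the frame of dish_a between -0.03 and 0.03 m and z of apricot4_center in the frame of dish_a between 0.015 and 0.085 m) or (x of apricot4_center in the frame of dish_b between -0.1 and 0.1 m and y of apricot4_center in the frame of dish_b between -0.03 and 0.03 m and z of apricot4_center in the frame of dish_b between 0.015 and 0.085 m)) and ((horizontal distance between apricot5_center and pan_in below 0.085 m and z of apricot5_center in the frame of pan_in between 0.01 and 0.075 m) or (x of apricot5_center in the frame of dish_a between -0.1 and 0.1 m and y of apricot5_center in the frame of dish_a between -0.03 and 0.03 m and z of apricot5_center in the frame of dish_a between 0.015 and 0.085 m) or (x of apricot5_center in the frame of dish_b between -0.1 and 0.1 m and y of apricot5_center in the frame of dish_b between -0.03 and 0.03 m and z of apricot5_center in the frame of dish_b between 0.015 and 0.085 m)) and ((horizontal distance between apricot6_center and pan_in below 0.085 m and z of apricot6_center in the frame of pan_in between 0.01 and 0.075 m) or (x of apricot6_center in the frame of dish_a between -0.1 and 0.1 m and y of apricot6_center in the frame of dish_a between -0.03 and 0.03 m and z of apricot6_center in the frame of dish_a between 0.015 and 0.085 m) or (x of apricot6_center in the frame of dish_b between -0.1 and 0.1 m and y of apricot6_center in the frame of dish_b between -0.03 and 0.03 m and z of apricot6_center in the frame of dish_b between 0.015 and 0.085 m)) and ((horizontal distance between apricot7_center and pan_in below 0.085 m and z of apricot7_center in the frame of pan_in between 0.01 and 0.075 m) or (x of apricot7_center in the frame of dish_a between -0.1 and 0.1 m and y of apricot7_center in the frame of dish_a between -0.03 and 0.03 m and z of apricot7_center in the frame of dish_a between 0.015 and 0.085 m) or (x of apricot7_center in the frame of dish_b between -0.1 and 0.1 m and y of apricot7_center in the frame of dish_b between -0.03 and 0.03 m and z of apricot7_center in the frame of dish_b between 0.015 and 0.085 m)) and ((horizontal distance between apricot8_center and pan_in below 0.085 m and z of apricot8_center in the frame of pan_in between 0.01 and 0.075 m) or (x of apricot8_center in the frame of dish_a between -0.1 and 0.1 m and y of apricot8_center in the frame of dish_a between -0.03 and 0.03 m and z of apricot8_center in the frame of dish_a between 0.015 and 0.085 m) or (x of apricot8_center in the frame of dish_b between -0.1 and 0.1 m and y of apricot8_center in the frame of dish_b between -0.03 and 0.03 m and z of apricot8_center in the frame of dish_b between 0.015 and 0.085 m)) and ((horizontal distance between apricot9_center and pan_in below 0.085 m and z of apricot9_center in the frame of pan_in between 0.01 and 0.075 m) or (x of apricot9_center in the frame of dish_a between -0.1 and 0.1 m and y of apricot9_center in the frame of dish_a between -0.03 and 0.03 m and z of apricot9_center in the frame of dish_a between 0.015 and 0.085 m) or (x of apricot9_center in the frame of dish_b between -0.1 and 0.1 m and y of apricot9_center in the frame of dish_b between -0.03 and 0.03 m and z of apricot9_center in the frame of dish_b between 0.015 and 0.085 m)) and ((horizontal distance between apricot10_center and pan_in below 0.085 m and z of apricot10_center in the frame of pan_in between 0.01 and 0.075 m) or (x of apricot10_center in the frame of dish_a between -0.1 and 0.1 m and y of apricot10_center in the frame of dish_a between -0.03 and 0.03 m and z of apricot10_center in the frame of dish_a between 0.015 and 0.085 m) or (x of apricot10_center in the frame of dish_b between -0.1 and 0.1 m and y of apricot10_center in the frame of dish_b between -0.03 and 0.03 m and z of apricot10_center in the frame of dish_b between 0.015 and 0.085 m)) and x of dish_a in the frame of tray between -0.06 and 0.06 m and y of dish_a in the frame of tray between -0.105 and 0.105 m and z of dish_a in the frame of tray between 0 and 0.012 m and angle between each of dish_a, dish_b, tumbler1, tumbler2's own z axis and vertical below 0.12 rad and x of dish_b in the frame of tray between -0.06 and 0.06 m and y of dish_b in the frame of tray between -0.105 and 0.105 m and z of dish_b in the frame of tray between 0 and 0.012 m and x of tumbler1 in the frame of tray between -0.1 and 0.1 m and y of tumbler1 in the frame of tray between -0.105 and 0.105 m and z of tumbler1 in the frame of tray between 0 and 0.012 m and x of tumbler2 in the frame of tray between -0.1 and 0.1 m and y of tumbler2 in the frame of tray between -0.105 and 0.105 m and z of tumbler2 in the frame of tray between 0 and 0.012 m and linear speed of each of tray, dish_a, dish_b, tumbler1, tumbler2 below 0.02 m/s); the robot touches nothing.
It fails at once if the salt jar, ramekin or spice jar is shifted by more than 30 mm (distance of any of salt, ramekin, spice from where it was at the start of the episode above 0.03 m).
Of apricot8, apricot9, apricot10 only 1 to 3 are there at a start; the rules pass over those that are not, and their reading is None.
Of tumbler1, tumbler2 only 1 to 2 are there at a start; the rules pass over those that are not, and their reading is None.
At some moment in a run one of tumbler1, tumbler2, tray may be knocked a few centimetres aside while the robot is not near it.
It also fails if it takes over 210 s, if anything falls off the work surface, if the arm or the gripper's body presses on something with over 40 N, if the wrist force passes 120 N, or if a joint passes its speed limit or range.

## Working session

There is one attempt and no reset: what is moved stays moved. The work goes in short steps, Python scripts to look and compute and a shell command to move; the robot and the scene stay as the last step left them, time stands still between calls to the robot, and variables do not carry over. Pictures are saved under pics/ and viewed, about 12 in all and at most 16, crops included, and the job is handed in when it is done.

```bash
mkdir -p pics; ls; python3 - <<'E'
from workcell import bot
import cv2,numpy as np
for n in("top","side"):
    im,d=bot.read_camera(n); cv2.imwrite(f"pics/{n}0.png",im)
    c=bot.get_calibration(n); print(n,c["intrinsics"],c["distortion"],np.round(c["view"],3).tolist())
s=bot.read_state(); print(s)
E
```

```text
pics
top [[377.46110198   0.         310.11499215]
 [  0.         377.46110198 198.68281242]
 [  0.           0.           1.        ]] [0.00498484 0.         0.         0.         0.        ] [[0.026, -1.0, 0.012, -0.045], [-0.989, -0.027, -0.144, 0.489], [0.144, -0.008, -0.99, 1.114], [0.0, 0.0, 0.0, 1.0]]
side [[418.67638623   0.         319.53689263]
 [  0.         418.67638623 205.84149916]
 [  0.           0.           1.        ]] [5.43151147e-05 0.00000000e+00 0.00000000e+00 0.00000000e+00
 0.00000000e+00] [[0.974, -0.226, 0.01, -0.476], [-0.169, -0.76, -0.627, 0.13], [0.149, 0.609, -0.779, 1.422], [0.0, 0.0, 0.0, 1.0]]
{'time': 0.1, 'q': array([-1.34690333e+00,  2.64727163e-01,  1.60526508e+00, -3.17195377e-07,
        1.27371357e+00, -3.69032755e-02]), 'joint_vel': array([ 0.00134299, -0.00258991, -0.0029451 , -0.0003959 , -0.00016804,
       -0.0005954 ]), 'joint_torque': array([-8.47191245e-05, -5.16707718e+01, -3.68589950e+01, -4.58781813e-06,
        6.28659895e-03, -9.02941593e-06]), 'tool_pos': array([ 0.17389387, -0.65151352,  0.23003835]), 'tcp_rot': array([-3.11283510e+00, -4.08224441e-01,  3.10156028e-04]), 'wrist_force': array([-0.71890589, -1.00691192,  0.04351604]), 'torque': array([ 3.46115579e-05, -1.81090379e-02, -2.72533566e-02]), 'width': 1.00268630382939}
```

View pics/top0.png

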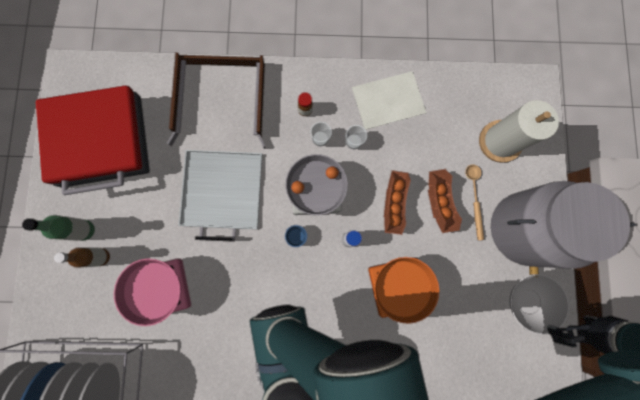

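View pics/side0.png

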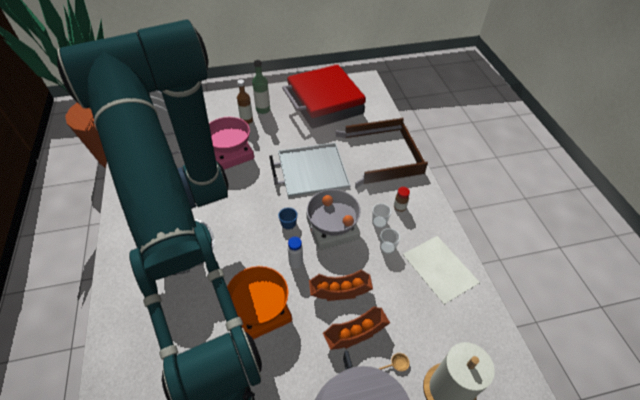

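The top view shows the pan at (317,184) with 2 apricots in it, dishes at (397,202) and (444,200), tumblers at (320,133) and (356,137), the tray at (222,190) and the rack mouth near (217,135). The ramekin is at (296,236), the spice or salt jar with the blue lid at (353,239), and the red-lidded jar at (305,103). Next I'll measure these.

```bash
cat > h.py <<'E'
from workcell import bot
import cv2,numpy as np
from scipy.spatial.transform import Rotation as R
def cloud(cam,d):
    c=bot.get_calibration(cam);K=c["intrinsics"];V=np.array(c["view"])
    v,u=np.mgrid[0:400,0:640]
    p=cv2.undistortPoints(np.stack([u,v],-1).reshape(-1,1,2).astype(float),np.array(K),np.array(c["distortion"])).reshape(400,640,2)
    P=np.dstack([p[...,0]*d,p[...,1]*d,d])
    return (P-V[:3,3])@V[:3,:3]
def rect(P):
    (c,(w,h),a)=cv2.minAreaRect((P[:,:2]*1000).astype(np.float32))
    if w<h: w,h,a=h,w,a+90
    return np.round([c[0],c[1],w,h,(a+90)%180-90],1)   # mm, yaw of long side deg
def pose():
    s=bot.read_state(); r=R.from_rotvec(s["tcp_rot"]); return s,np.array(s["tool_pos"]),r
def rows(target,rot=None):
    """world TCP target (+ R) -> dx,dy,dz mm, ax,ay,az deg"""
    s,p,r=pose(); d=r.inv().apply(np.array(target)-p)
    a=np.degrees((r.inv()*(rot or r)).as_rotvec())
    return np.round(d,4),np.round(a,1)
def down(yaw): # tool z down, tool y (jaw axis) at world yaw deg
    c,s=np.cos(np.radians(yaw)),np.sin(np.radians(yaw))
    y=np.array([c,s,0]);z=np.array([0,0,-1.]);return R.from_matrix(np.stack([np.cross(y,z),y,z],1))
def jaw(): return np.round(pose()[2].as_matrix(),3)
E
python3 - <<'E'
from h import *
im,d=bot.read_camera("top");P=cloud("top",d)
for t in["dish_a","tumbler1","tray","tray_handle","rack","scale","pan","apricot1_center","salt","ramekin","spice"]:
    for m in bot.masks_of("top",t):
        if m["p"]<.3: continue
        q=P[m["region"]&(d>0)]
        if len(q)<5: continue
        z=np.percentile(q[:,2],[5,50,95])
        hi=q[q[:,2]>z[2]-.012]
        print(t,round(m["p"],2),m["box"],"rect",rect(q),"top",rect(hi),"z",np.round(z,3),"med",np.round(np.median(q,0),3))
print(jaw())
E
```

```text
dish_a 0.7 [433.1, 168.0, 461.8, 233.4] rect [ 494.7 -435.5  189.4   54.8   11. ] top [ 494.8 -434.7  164.6   53.1   11.1] z [0.018 0.045 0.074] med [ 0.495 -0.437  0.045]
dish_a 0.56 [383.2, 171.6, 411.2, 232.6] rect [ 493.1 -303.6  206.9   73.8   -6.5] top [ 485.3 -292.8  160.2   53.1   -6.3] z [0.011 0.047 0.075] med [ 0.479 -0.297  0.047]
tumbler1 0.76 [310.5, 117.9, 331.7, 145.6] rect [691.8 -59.5  63.7  60.8   1.3] top [691.8 -59.5  63.7  60.8   1.3] z [0.002 0.033 0.07 ] med [ 0.704 -0.059  0.033]
tumbler1 0.59 [346.0, 123.3, 368.9, 148.9] rect [ 700.1 -170.4   93.1   72.5  -30.3] top [ 684.8 -167.4   65.    63.5  -87.2] z [-0.001  0.033  0.07 ] med [ 0.696 -0.17   0.033]
tray 0.88 [175.8, 148.5, 264.4, 244.5] rect [500.5 250.7 287.8 248.   -1. ] top [497.9 249.4 282.7 245.3  -1. ] z [-0.     0.004  0.014] med [0.512 0.248 0.004]
tray 0.6 [390.9, 214.1, 402.8, 228.1] rect [ 432.2 -286.5   33.3   30.8    2.3] top [ 432.3 -285.9   33.4   30.3   -4.1] z [0.05  0.057 0.064] med [ 0.432 -0.284  0.057]
tray_handle 0.56 [178.3, 150.1, 262.8, 242.2] rect [501.3 250.5 289.6 247.6  -0.9
[... 1464 characters left out ...]
2] rect [ 432.1 -284.4   33.    27.2   -1.3] top [ 432.1 -284.4   33.    27.2   -1.3] z [0.05  0.058 0.064] med [ 0.431 -0.284  0.058]
salt 0.66 [345.8, 231.5, 363.1, 245.6] rect [ 369.8 -154.4   44.6   41.   -89.3] top [ 371.6 -155.6   41.1   39.8   46.1] z [0.066 0.119 0.122] med [ 0.37  -0.151  0.119]
ramekin 0.79 [284.9, 226.6, 305.8, 249.3] rect [378.7   7.1  65.8  65.6   1.6] top [377.    7.2  65.4  62.2 -88.8] z [0.001 0.01  0.05 ] med [0.378 0.008 0.01 ]
spice 0.71 [298.2, 89.7, 314.3, 118.1] rect [786.2  -8.7  45.6  44.5  -1.1] top [787.3  -8.2  43.4  41.4 -11.3] z [0.02  0.085 0.092] med [ 0.777 -0.009  0.085]
[[ 0.966  0.258  0.   ]
 [ 0.258 -0.966 -0.   ]
 [-0.     0.    -1.   ]]
```

```bash
python3 - <<'E'
from h import *
im,d=bot.read_camera("top");P=cloud("top",d)
cv2.imwrite("pics/crop1.png",cv2.resize(im[110:255,275:475],None,fx=4,fy=4,interpolation=cv2.INTER_CUBIC))
hsv=cv2.cvtColor(im,cv2.COLOR_BGR2HSV)
for (x0,y0,x1,y1) in[(372,160,418,240),(424,160,466,240)]:
    m=np.zeros((400,640),bool);m[y0:y1,x0:x1]=1
    q=P[m&(P[...,2]>.03)&(P[...,2]<.09)&(hsv[...,1]>100)]
    print(len(q),rect(q))
for yaw in(-96,-90): print(rows([.485,-.293,.15],down(yaw)))
E
```

```text
1066 [ 485.1 -291.8  188.3   52.6   -6.6]
1129 [ 493.8 -434.5  187.    53.5   11.1]
(array([ 0.393 , -0.2669,  0.0813]), array([ 0. , -0. , 20.9]))
(array([ 0.393 , -0.2669,  0.0813]), array([ 0. , -0. , 14.9]))
```

View pics/crop1.png

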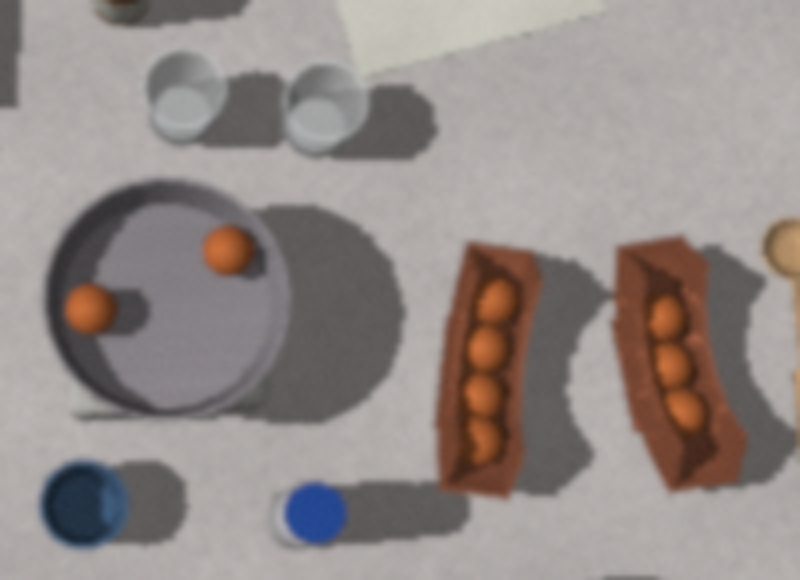

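The near dish holds 4 apricots, the far one 3 and the pan 2, so emptying the 4-dish gives 6, which is just over 5.6. I'll move above it and test the tilt range while the gripper is empty.

```bash
python3 -m inch '[{"dx":0.06,"dy":-0.04,"az":8},{"dx":0.12,"dy":-0.08,"az":16},{"dx":0.17,"dy":-0.115,"az":20.9},{"dx":0.22,"dy":-0.15,"az":20.9},{"dx":0.27,"dy":-0.184,"az":20.9},{"dx":0.32,"dy":-0.218,"az":20.9},{"dx":0.37,"dy":-0.25,"az":20.9},{"dx":0.393,"dy":-0.267,"dz":0.0,"az":20.9},{"dx":0.393,"dy":-0.267,"dz":0.0,"az":20.9}]'
python3 -m inch '[{"ay":10},{"ay":20},{"ay":30},{"ay":40},{"ay":50},{"ay":60},{"ay":60}]'; python3 -c "
from h import *;print(jaw(),pose()[0]['q'])"
```

```text
[[ 0.966  0.258  0.   ]
 [ 0.258 -0.966 -0.   ]
 [ 0.     0.    -1.   ]] [-1.34688352e+00  2.63835864e-01  1.60396990e+00  2.95841592e-05
  1.27368081e+00 -3.68905623e-02]invalid input at $[0]: expected keys dx, dy, dz, ax, ay, az, fingers
invalid input at $[0]: expected keys dx, dy, dz, ax, ay, az, fingers
```

```bash
python3 -m inch '[{"dx":0.06,"dy":-0.04,"dz":0,"ax":0,"ay":0,"az":8,"fingers":1},{"dx":0.12,"dy":-0.08,"dz":0,"ax":0,"ay":0,"az":16,"fingers":1},{"dx":0.17,"dy":-0.115,"dz":0,"ax":0,"ay":0,"az":20.9,"fingers":1},{"dx":0.22,"dy":-0.15,"dz":0,"ax":0,"ay":0,"az":20.9,"fingers":1},{"dx":0.27,"dy":-0.184,"dz":0,"ax":0,"ay":0,"az":20.9,"fingers":1},{"dx":0.32,"dy":-0.218,"dz":0,"ax":0,"ay":0,"az":20.9,"fingers":1},{"dx":0.37,"dy":-0.25,"dz":0,"ax":0,"ay":0,"az":20.9,"fingers":1},{"dx":0.393,"dy":-0.267,"dz":0,"ax":0,"ay":0,"az":20.9,"fingers":1},{"dx":0.393,"dy":-0.267,"dz":0,"ax":0,"ay":0,"az":20.9,"fingers":1}]' 40; python3 -c "
from h import *;print(jaw(),pose()[0]['q'])"
python3 -m inch '[{"dx":0,"dy":0,"dz":0,"ax":0,"ay":10,"az":0,"fingers":1},{"dx":0,"dy":0,"dz":0,"ax":0,"ay":20,"az":0,"fingers":1},{"dx":0,"dy":0,"dz":0,"ax":0,"ay":30,"az":0,"fingers":1},{"dx":0,"dy":0,"dz":0,"ax":0,"ay":40,"az":0,"fingers":1},{"dx":0,"dy":0,"dz":0,"ax":0,"ay":50,"az":0,"fingers":1},{"dx":0,"dy":0,"dz":0,"ax":0,"ay":60,"az":0,"fingers":1},{"dx":0,"dy":0,"dz":0,"ax":0,"ay":60,"az":0,"fingers":1}]'; python3 -c "
from h import *;print(jaw(),pose()[0]['q'])"
```

```text
time: 1.88
tool_pos: [0.4865, -0.2907, 0.2315]
tcp_rot: [-3.138, 0.157, -0.001]
wrist_force: [0.3, -0.7, -0.7]
width: 0.998
[[ 0.995 -0.1    0.001]
 [-0.1   -0.995  0.   ]
 [ 0.001 -0.    -1.   ]] [-5.82838157e-01  5.94908298e-02  1.83925178e+00  4.79682108e-04
  1.24242803e+00  1.08752981e+00]
time: 2.75
tool_pos: [0.4851, -0.2918, 0.2314]
tcp_rot: [2.669, -0.136, 1.548]
wrist_force: [0.5, 0.5, -0.8]
width: 0.997
[[ 0.494 -0.103  0.863]
 [-0.049 -0.995 -0.09 ]
 [ 0.868  0.002 -0.497]] [-1.03138421 -0.26189707  2.47926736  1.45227049  0.77443821 -0.42233048]
```

```bash
python3 -m inch '[{"dx":0,"dy":0,"dz":0,"ax":0,"ay":-10,"az":0,"fingers":1},{"dx":0,"dy":0,"dz":0,"ax":0,"ay":-20,"az":0,"fingers":1},{"dx":0,"dy":0,"dz":0,"ax":0,"ay":-30,"az":0,"fingers":1},{"dx":0,"dy":0,"dz":0,"ax":0,"ay":-40,"az":0,"fingers":1},{"dx":0,"dy":0,"dz":0,"ax":0,"ay":-50,"az":0,"fingers":1},{"dx":0,"dy":0,"dz":0,"ax":0,"ay":-60,"az":0,"fingers":1},{"dx":0,"dy":0,"dz":0,"ax":0,"ay":-60,"az":0,"fingers":1}]'; python3 -c "
from h import *;print(jaw(),pose()[0]['q'],rows([.485,-.292,.02],down(-96.4)))"
```

```text
time: 3.62
tool_pos: [0.4861, -0.2934, 0.2328]
tcp_rot: [3.133, -0.161, 0.002]
wrist_force: [-1.0, -0.1, -0.0]
width: 1.001
[[ 0.995 -0.103  0.001]
 [-0.103 -0.995 -0.005]
 [ 0.002  0.005 -1.   ]] [-0.58489545  0.05866773  1.83777087 -0.00343427  1.24163076  1.08985586] (array([-0.0016, -0.0022,  0.2127]), array([ 0.3, -0.1,  0.5]))
```

```bash
python3 -m inch '[{"dx":-0.002,"dy":-0.002,"dz":0.06,"ax":0,"ay":0,"az":0.5,"fingers":1},{"dx":-0.002,"dy":-0.002,"dz":0.12,"ax":0,"ay":0,"az":0.5,"fingers":1},{"dx":-0.002,"dy":-0.002,"dz":0.17,"ax":0.3,"ay":0,"az":0.5,"fingers":1},{"dx":-0.002,"dy":-0.002,"dz":0.2,"ax":0.3,"ay":0,"az":0.5,"fingers":1},{"dx":-0.002,"dy":-0.002,"dz":0.212,"ax":0.3,"ay":0,"az":0.5,"fingers":1},{"dx":-0.002,"dy":-0.002,"dz":0.212,"ax":0.3,"ay":0,"az":0.5,"fingers":0},{"dx":-0.002,"dy":-0.002,"dz":0.212,"ax":0.3,"ay":0,"az":0.5,"fingers":-1},{"dx":-0.002,"dy":-0.002,"dz":0.212,"ax":0.3,"ay":0,"az":0.5,"fingers":-1},{"dx":-0.002,"dy":-0.002,"dz":0.212,"ax":0.3,"ay":0,"az":0.5,"fingers":-1},{"dx":-0.002,"dy":-0.002,"dz":0.212,"ax":0.3,"ay":0,"az":0.5,"fingers":-1},{"dx":-0.002,"dy":-0.002,"dz":0.212,"ax":0.3,"ay":0,"az":0.5,"fingers":-1}]' 80
```

```text
time: 5.0
tool_pos: [0.4862, -0.2934, 0.023]
tcp_rot: [3.135, -0.175, 0.008]
wrist_force: [-0.4, -0.3, 6.5]
width: 0.593
```

```bash
python3 -m inch '[{"dx":0,"dy":0,"dz":-0.03,"ax":0,"ay":0,"az":0,"fingers":-1},{"dx":0,"dy":0,"dz":-0.07,"ax":0,"ay":0,"az":0,"fingers":-1},{"dx":0,"dy":0,"dz":-0.12,"ax":0,"ay":0,"az":0,"fingers":-1},{"dx":0,"dy":0,"dz":-0.16,"ax":0,"ay":0,"az":0,"fingers":-1},{"dx":0,"dy":0,"dz":-0.19,"ax":0,"ay":0,"az":0,"fingers":-1},{"dx":0,"dy":0,"dz":-0.19,"ax":0,"ay":0,"az":0,"fingers":-1}]'
cat >> h.py <<'E'
def pour(th,lip,dz=.023,yaw=-90):
    r=down(yaw)*R.from_euler("y",th,degrees=True)
    return np.array(lip)-r.apply([-.093,0,-(.054-dz)]),r
E
python3 - <<'E'
from h import *
for th in(0,12,20):
    p,r=pour(th,[.565,-.05,.14]);print(th,np.round(p,3),rows(p,r))
E
```

```text
time: 5.75
tool_pos: [0.4867, -0.2939, 0.2158]
tcp_rot: [3.132, -0.174, 0.016]
wrist_force: [0.7, -0.2, -3.3]
width: 0.596
0 [ 0.658 -0.05   0.109] (array([ 0.1421, -0.2618,  0.1072]), array([ 0.3, -0.6, -6.4]))
12 [ 0.662 -0.05   0.129] (array([ 0.1467, -0.2622,  0.0873]), array([ 0.9, 11.4, -6.3]))
20 [ 0.663 -0.05   0.143] (array([ 0.1474, -0.2622,  0.0736]), array([ 1.4, 19.4, -6.3]))
```

```bash
python3 -m inch '[{"dx":0.015,"dy":-0.03,"dz":0,"ax":0,"ay":0,"az":-1,"fingers":-1},{"dx":0.04,"dy":-0.075,"dz":0,"ax":0,"ay":2,"az":-2,"fingers":-1},{"dx":0.065,"dy":-0.12,"dz":0,"ax":0,"ay":4,"az":-3,"fingers":-1},{"dx":0.09,"dy":-0.165,"dz":0,"ax":0,"ay":8,"az":-4,"fingers":-1},{"dx":0.115,"dy":-0.21,"dz":0,"ax":0,"ay":12,"az":-5,"fingers":-1},{"dx":0.135,"dy":-0.245,"dz":0,"ax":0.5,"ay":15,"az":-6,"fingers":-1},{"dx":0.147,"dy":-0.262,"dz":0,"ax":1,"ay":18,"az":-6.3,"fingers":-1},{"dx":0.147,"dy":-0.262,"dz":0.02,"ax":1.4,"ay":19.4,"az":-6.3,"fingers":-1},{"dx":0.147,"dy":-0.262,"dz":0.05,"ax":1.4,"ay":19.4,"az":-6.3,"fingers":-1},{"dx":0.147,"dy":-0.262,"dz":0.0736,"ax":1.4,"ay":19.4,"az":-6.3,"fingers":-1},{"dx":0.147,"dy":-0.262,"dz":0.0736,"ax":1.4,"ay":19.4,"az":-6.3,"fingers":-1}]'
python3 - <<'E'
from h import *
for th in(20,26,32,38,44,50,56,60):
    p,r=pour(th,[.565,-.05,.14]);print(th,np.round(p,3),rows(p,r))
for n in("side","top"):
  im,d=bot.read_camera(n);cv2.imwrite(f"pics/p1{n}.png",im)
a=cv2.imread("pics/p1side.png")[130:300,220:460];b=cv2.imread("pics/p1top.png")[100:270,240:480]
cv2.imwrite("pics/p1.png",cv2.resize(np.vstack([a,b]),None,fx=1.7,fy=1.7))
E
```

```text
time: 7.12
tool_pos: [0.6579, -0.0495, 0.1361]
tcp_rot: [-3.095, -0.001, -0.528]
wrist_force: [-1.1, 0.4, -3.4]
width: 0.596
20 [ 0.663 -0.05   0.143] (array([ 0.007 ,  0.0005, -0.0045]), array([-0.1,  0.6,  0. ]))
26 [ 0.662 -0.05   0.153] (array([ 0.0096,  0.0005, -0.0144]), array([-0.1,  6.6,  0. ]))
32 [ 0.66  -0.05   0.163] (array([ 0.0112,  0.0005, -0.0246]), array([-0.1, 12.6,  0. ]))
38 [ 0.657 -0.05   0.173] (array([ 0.0117,  0.0004, -0.0348]), array([-0.1, 18.6, -0. ]))
44 [ 0.653 -0.05   0.182] (array([ 0.0111,  0.0004, -0.0451]), array([-0.1, 24.6, -0. ]))
50 [ 0.649 -0.05   0.191] (array([ 0.0095,  0.0004, -0.0552]), array([-0.1, 30.6, -0. ]))
56 [ 0.643 -0.05   0.2  ] (array([ 0.0068,  0.0004, -0.0651]), array([-0.1, 36.6, -0. ]))
60 [ 0.638 -0.05   0.205] (array([ 0.0044,  0.0004, -0.0715]), array([-0.1, 40.6, -0. ]))
```

View pics/p1.png

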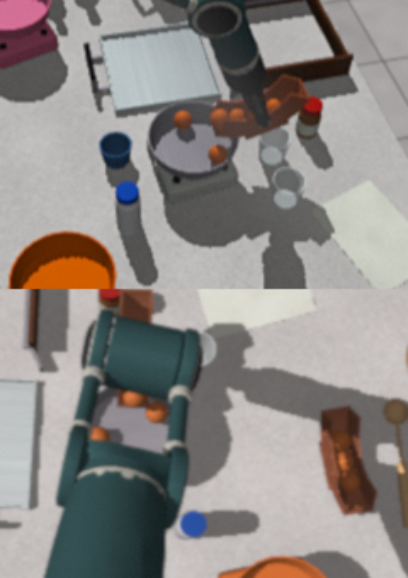

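The side view shows the lip just inside the pan's far rim, with the tumblers and jars clear. I'll pour slowly, pausing in between.

```bash
python3 -m inch '[{"dx":0.008,"dy":0,"dz":-0.009,"ax":0,"ay":3,"az":0,"fingers":-1},{"dx":0.0096,"dy":0,"dz":-0.0144,"ax":0,"ay":6.6,"az":0,"fingers":-1},{"dx":0.0096,"dy":0,"dz":-0.0144,"ax":0,"ay":6.6,"az":0,"fingers":-1},{"dx":0.0105,"dy":0,"dz":-0.0196,"ax":0,"ay":9.6,"az":0,"fingers":-1},{"dx":0.0105,"dy":0,"dz":-0.0196,"ax":0,"ay":9.6,"az":0,"fingers":-1},{"dx":0.0112,"dy":0,"dz":-0.0246,"ax":0,"ay":12.6,"az":0,"fingers":-1},{"dx":0.0112,"dy":0,"dz":-0.0246,"ax":0,"ay":12.6,"az":0,"fingers":-1},{"dx":0.0112,"dy":0,"dz":-0.0246,"ax":0,"ay":12.6,"az":0,"fingers":-1},{"dx":0.0115,"dy":0,"dz":-0.0297,"ax":0,"ay":15.6,"az":0,"fingers":-1},{"dx":0.0115,"dy":0,"dz":-0.0297,"ax":0,"ay":15.6,"az":0,"fingers":-1},{"dx":0.0117,"dy":0,"dz":-0.0348,"ax":0,"ay":18.6,"az":0,"fingers":-1},{"dx":0.0117,"dy":0,"dz":-0.0348,"ax":0,"ay":18.6,"az":0,"fingers":-1},{"dx":0.0117,"dy":0,"dz":-0.0348,"ax":0,"ay":18.6,"az":0,"fingers":-1},{"dx":0.0117,"dy":0,"dz":-0.0348,"ax":0,"ay":18.6,"az":0,"fingers":-1}]'
python3 - <<'E'
from h import *
for th in(38,44,50,56,60):
    p,r=pour(th,[.565,-.05,.135]);print(th,rows(p,r))
im,d=bot.read_camera("side");P=cloud("side",d);cv2.imwrite("pics/p2.png",cv2.resize(im[130:300,220:460],None,fx=2,fy=2))
m=(np.hypot(P[...,0]-.525,P[...,1]+.05)<.07)&(P[...,2]>.03)
print(np.percentile(P[m][:,2],[5,10,20,30]))
E
```

```text
time: 8.98
tool_pos: [0.6613, -0.0501, 0.1781]
tcp_rot: [-2.966, -0.001, -1.034]
wrist_force: [-0.6, 0.4, -2.8]
width: 0.594
38 (array([-0.0094, -0.0001,  0.0056]), array([-0.1, -0.4,  0. ]))
44 (array([-0.0066, -0.0001, -0.0043]), array([-0.1,  5.6,  0. ]))
50 (array([-0.0049, -0.0001, -0.0144]), array([-0.1, 11.6,  0. ]))
56 (array([-0.0042, -0.0001, -0.0246]), array([-0.1, 17.6,  0. ]))
60 (array([-0.0043, -0.0002, -0.0315]), array([-0.1, 21.6,  0. ]))
[0.06065681 0.06216129 0.06460086 0.09120334]
```

View pics/p2.png

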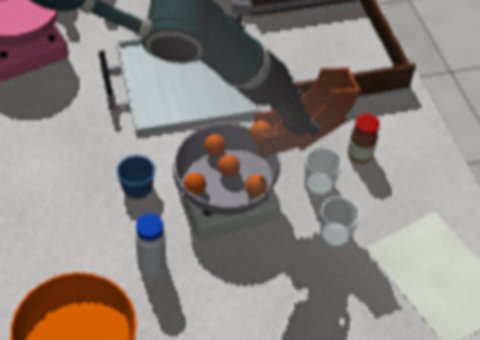

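Four apricots are in the pan (two poured) and the next one is at the lip, around (262,128). I'll continue.

```bash
python3 -m inch '[{"dx":-0.004,"dy":0,"dz":0.002,"ax":0,"ay":2,"az":0,"fingers":-1},{"dx":-0.0066,"dy":0,"dz":-0.0043,"ax":0,"ay":5.6,"az":0,"fingers":-1},{"dx":-0.0066,"dy":0,"dz":-0.0043,"ax":0,"ay":5.6,"az":0,"fingers":-1},{"dx":-0.006,"dy":0,"dz":-0.0094,"ax":0,"ay":8.6,"az":0,"fingers":-1},{"dx":-0.006,"dy":0,"dz":-0.0094,"ax":0,"ay":8.6,"az":0,"fingers":-1},{"dx":-0.006,"dy":0,"dz":-0.0094,"ax":0,"ay":8.6,"az":0,"fingers":-1},{"dx":-0.0049,"dy":0,"dz":-0.0144,"ax":0,"ay":11.6,"az":0,"fingers":-1},{"dx":-0.0049,"dy":0,"dz":-0.0144,"ax":0,"ay":11.6,"az":0,"fingers":-1},{"dx":-0.0049,"dy":0,"dz":-0.0144,"ax":0,"ay":11.6,"az":0,"fingers":-1},{"dx":-0.0045,"dy":0,"dz":-0.0195,"ax":0,"ay":14.6,"az":0,"fingers":-1},{"dx":-0.0045,"dy":0,"dz":-0.0195,"ax":0,"ay":14.6,"az":0,"fingers":-1},{"dx":-0.0042,"dy":0,"dz":-0.0246,"ax":0,"ay":17.6,"az":0,"fingers":-1},{"dx":-0.0042,"dy":0,"dz":-0.0246,"ax":0,"ay":17.6,"az":0,"fingers":-1},{"dx":-0.0043,"dy":0,"dz":-0.0315,"ax":0,"ay":21.6,"az":0,"fingers":-1},{"dx":-0.0043,"dy":0,"dz":-0.0315,"ax":0,"ay":21.6,"az":0,"fingers":-1},{"dx":-0.0043,"dy":0,"dz":-0.0315,"ax":0,"ay":21.6,"az":0,"fingers":-1},{"dx":-0.0043,"dy":0,"dz":-0.0315,"ax":0,"ay":21.6,"az":0,"fingers":-1}]'
python3 - <<'E'
from h import *
print(pose()[0]['q'])
im,d=bot.read_camera("side");P=cloud("side",d);cv2.imwrite("pics/p3.png",cv2.resize(im[130:300,220:460],None,fx=2,fy=2))
m=(np.hypot(P[...,0]-.525,P[...,1]+.05)<.07)&(P[...,2]>.03)
print(np.percentile(P[m][:,2],[5,10,20,30]))
# return: upright pose high above
print(rows([.62,-.05,.25],down(-90)))
E
```

```text
time: 11.15
tool_pos: [0.639, -0.05, 0.2008]
tcp_rot: [-2.719, -0.002, -1.572]
wrist_force: [0.0, -0.4, -1.3]
width: 0.597
[-0.22164116 -0.14838065  2.46161006  2.38515379  0.2835627  -0.94727325]
[0.05239428 0.05373225 0.05632966 0.0757919 ]
(array([ 0.0333, -0.0001, -0.041 ]), array([ -0.1, -60.1,   0.1]))
```

View pics/p3.png

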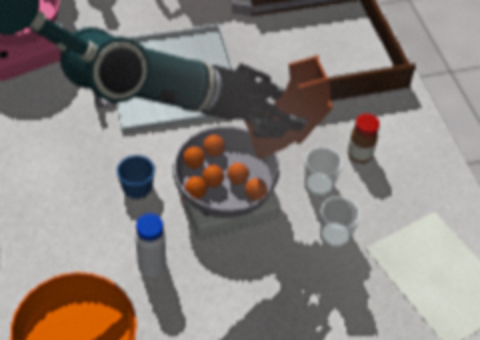

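Six apricots are in the pan, its floor is at about 54 mm (so on the stop), and the dish is empty. I'll raise it, level it, and measure the tray while holding.

```bash
python3 -m inch '[{"dx":0.01,"dy":0,"dz":-0.013,"ax":0,"ay":-6,"az":0,"fingers":-1},{"dx":0.02,"dy":0,"dz":-0.027,"ax":0,"ay":-16,"az":0,"fingers":-1},{"dx":0.033,"dy":0,"dz":-0.041,"ax":0,"ay":-26,"az":0,"fingers":-1},{"dx":0.033,"dy":0,"dz":-0.041,"ax":0,"ay":-36,"az":0,"fingers":-1},{"dx":0.033,"dy":0,"dz":-0.041,"ax":0,"ay":-46,"az":0,"fingers":-1},{"dx":0.033,"dy":0,"dz":-0.041,"ax":0,"ay":-54,"az":0,"fingers":-1},{"dx":0.033,"dy":0,"dz":-0.041,"ax":0,"ay":-60,"az":0,"fingers":-1},{"dx":0.033,"dy":0,"dz":-0.041,"ax":0,"ay":-60,"az":0,"fingers":-1}]'
python3 - <<'E'
from h import *
print(pose()[0]['q'])
im,d=bot.read_camera("top");P=cloud("top",d)
for t in["tray","tumbler1","pan"]:
    for m in bot.masks_of("top",t):
        if m["p"]<.4: continue
        q=P[m["region"]&(d>0)];print(t,round(m["p"],2),m["box"],rect(q),np.round(np.percentile(q[:,2],[5,50,95]),3))
x,y,z=P[...,0],P[...,1],P[...,2]
m=(z>.009)&(z<.02)&(x>.36)&(x<.66)&(y>.1)&(y<.4); q=P[m]; print("rim",rect(q))
m=(z>.035)&(z<.06)&(x>.28)&(x<.42)&(y>.15)&(y<.36); print("handle",rect(P[m]),m.sum())
m=(z>.05)&(z<.07)&(x>.66)&(x<1.0)&(y>.05)&(y<.45); q=P[m]; print("racktop",rect(q))
for s in(1,-1):
    w=q[(q[:,0]<.9)&(s*(q[:,1]-.27)>0)]; print(s,np.round(np.percentile(w[:,1],[2,50,98]),3),w[:,0].min())
E
```

```text
time: 12.2
tool_pos: [0.6185, -0.0523, 0.2504]
tcp_rot: [-2.996, -0.069, -0.653]
wrist_force: [0.7, 2.2, -2.6]
width: 0.591
[-0.22061385 -0.09888143  2.02010739  0.23327015  0.8317      1.18028567]
tray 0.84 [175.8, 158.3, 263.4, 250.8] [473.8 259.5 281.8 250.1  -1.5] [-0.     0.004  0.013]
tray 0.54 [311.3, 97.6, 334.5, 133.6] [716.8 -60.8 237.9  59.4  -7. ] [0.251 0.287 0.325]
tumbler1 0.83 [347.7, 125.6, 370.2, 143.5] [ 651.  -165.2  128.4   58.8   -6.9] [0.004 0.037 0.069]
tumbler1 0.46 [284.5, 163.2, 349.1, 215.6] [512.2 -35.8 189.8 160.1  34.2] [0.048 0.056 0.089]
pan 0.79 [113.6, 260.1, 178.0, 330.7] [205.1 433.9 241.2 174.5 -76.9] [0.081 0.086 0.118]
pan 0.76 [285.7, 162.6, 347.9, 214.6] [508.4 -30.5 177.1 161.9  38.9] [0.051 0.056 0.089]
pan 0.57 [372.5, 255.9, 440.6, 323.2] [ 235.1 -301.1  174.7  173.5   31.9] [0.081 0.085 0.116]
rim [510.3 247.5 297.7 256.9  -1.5]
handle [327.  287.  165.2  45.4 -70.3] 183
racktop [816.8 268.5 281.5 252.2 -89.8]
1 [0.396 0.401 0.408] 0.6902930194121872
-1 [0.128 0.133 0.138] 0.6911854015674092
```

```bash
python3 - <<'E'
from h import *
print(rows([.60,0.05,.25],down(-91)))
E
python3 -m inch '[{"dx":0,"dy":0,"dz":0,"ax":0,"ay":-8,"az":0,"fingers":-1},{"dx":0,"dy":0,"dz":0,"ax":0,"ay":-16,"az":0,"fingers":-1},{"dx":0,"dy":0,"dz":0,"ax":0,"ay":-24,"az":0,"fingers":-1},{"dx":0,"dy":0,"dz":0,"ax":0,"ay":-24,"az":0,"fingers":-1},{"dx":0,"dy":0,"dz":0,"ax":0,"ay":-24,"az":0,"fingers":-1}]'
python3 - <<'E'
from h import *
print(jaw())
im,d=bot.read_camera("top");P=cloud("top",d)
m=max(bot.masks_of("top","tray"),key=lambda m:m["p"]); b=m["box"]; print(m["p"],b)
q=P[m["region"]]; f=q[np.abs(q[:,2]-.008)<.009]
f=f[(f[:,0]>.355)]; print("tray",rect(f))
x,y,z=P[...,0],P[...,1],P[...,2]
m=(z>.038)&(z<.06)&(x>.27)&(x<.37)&(y>.16)&(y<.36); print("handle",rect(P[m]),m.sum(),np.median(P[m],0))
E
```

```text
(array([-0.0155, -0.1004,  0.0002]), array([ -4.8, -25. ,   3.9]))
time: 13.02
tool_pos: [0.6191, -0.0489, 0.2484]
tcp_rot: [-3.07, -0.103, -0.029]
wrist_force: [-0.0, 0.6, -1.5]
width: 0.595
[[ 0.998  0.068  0.016]
 [ 0.066 -0.995  0.07 ]
 [ 0.021 -0.069 -0.997]]
0.66 [172.7, 153.8, 261.6, 250.9]
tray [486.7 257.2 262.1 247.1  -1.3]
handle [323.9 289.7 168.7  53.3 -66. ] 197 [0.33613296 0.27935156 0.05516481]
```

```bash
python3 - <<'E'
from h import *
im,d=bot.read_camera("top");P=cloud("top",d)
cv2.imwrite("pics/t1.png",cv2.resize(im[40:270,150:390],None,fx=2.5,fy=2.5))
x,y,z=P[...,0],P[...,1],P[...,2]
for yy in(.18,.22,.26,.30,.34):
    m=(np.abs(y-yy)<.012)&(x>.27)&(x<.68)&(z>.009)
    q=P[m];print(yy,[(round(a*1000),round(c*1000)) for a,c in zip(q[:,0],q[:,2])][:14])
for xx in(.45,.5,.55):
    m=(np.abs(x-xx)<.008)&(y>.1)&(y<.42)&(z>.009); print(xx,np.sort(np.round(y[m]*1000).astype(int)))
E
```

```text
0.18 [(610, 15), (610, 13), (611, 12), (610, 14), (611, 13), (611, 13), (610, 17), (611, 14), (608, 10), (608, 10), (519, 9), (490, 10), (375, 13), (375, 12)]
0.22 [(611, 19), (612, 15), (612, 17), (613, 10), (613, 14), (613, 13), (613, 15), (609, 13), (610, 10), (610, 12), (610, 12), (610, 11), (609, 15), (610, 11)]
0.26 [(614, 17), (615, 12), (611, 14), (610, 17), (611, 14), (611, 15), (611, 16), (612, 14), (611, 14), (609, 11), (533, 10), (376, 15), (376, 13), (376, 14)]
0.3 [(613, 14), (613, 15), (613, 16), (614, 12), (614, 13), (614, 13), (614, 12), (614, 12), (611, 10), (611, 11), (611, 11), (611, 9), (611, 14), (541, 10)]
0.34 [(615, 14), (616, 10), (616, 12), (615, 14), (616, 11), (616, 11), (616, 11), (616, 12), (612, 15), (613, 9), (612, 15), (613, 12), (613, 10), (612, 15)]
0.45 [137 137 137 137 139 140 140 140 140 372 372 374 374 374 376 377 378]
0.5 [136 136 136 136 136 139 139 139 139 161 193 224 371 371 372 372 372 373
 374 374 374 375]
0.55 [135 135 136 136 136 138 138 138 138 142 208 369 370 370 371 371 372 372
 372 373]
```

View pics/t1.png

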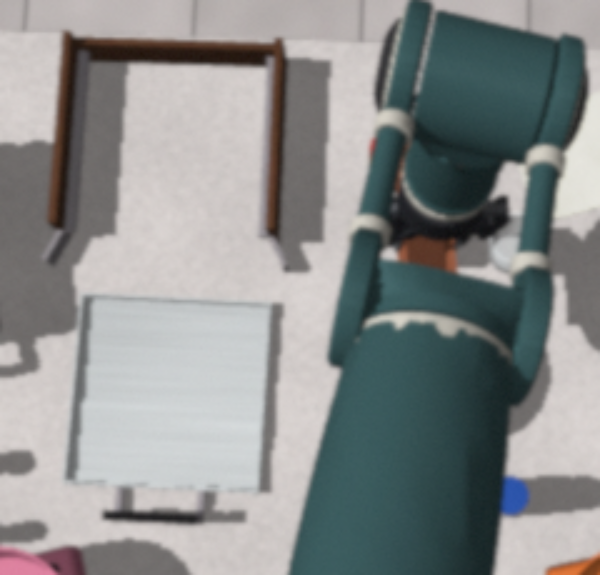

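```bash
python3 - <<'E'
from h import *
print(rows([.495,.331,.20],down(-91.5)))
E
```

```text
(array([-0.1001, -0.3836,  0.0738]), array([-3.9, -1.1,  5.3]))
```

```bash
python3 -m inch '[{"dx":-0.01,"dy":-0.04,"dz":0.0,"ax":-3.9,"ay":-1.1,"az":2,"fingers":-1},{"dx":-0.025,"dy":-0.095,"dz":0.005,"ax":-3.9,"ay":-1.1,"az":5.3,"fingers":-1},{"dx":-0.04,"dy":-0.15,"dz":0.01,"ax":-3.9,"ay":-1.1,"az":5.3,"fingers":-1},{"dx":-0.055,"dy":-0.205,"dz":0.015,"ax":-3.9,"ay":-1.1,"az":5.3,"fingers":-1},{"dx":-0.07,"dy":-0.26,"dz":0.035,"ax":-3.9,"ay":-1.1,"az":5.3,"fingers":-1},{"dx":-0.082,"dy":-0.31,"dz":0.05,"ax":-3.9,"ay":-1.1,"az":5.3,"fingers":-1},{"dx":-0.094,"dy":-0.355,"dz":0.065,"ax":-3.9,"ay":-1.1,"az":5.3,"fingers":-1},{"dx":-0.1,"dy":-0.3836,"dz":0.0738,"ax":-3.9,"ay":-1.1,"az":5.3,"fingers":-1},{"dx":-0.1,"dy":-0.3836,"dz":0.0738,"ax":-3.9,"ay":-1.1,"az":5.3,"fingers":-1},{"dx":-0.1,"dy":-0.3836,"dz":0.0738,"ax":-3.9,"ay":-1.1,"az":5.3,"fingers":-1}]'
python3 - <<'E'
from h import *
print(jaw())
im,d=bot.read_camera("top");P=cloud("top",d)
x,y,z=P[...,0],P[...,1],P[...,2]
m=(np.abs(z-.0125)<.004)&(x>.3)&(x<.68)&(y>.1)&(y<.23);print("far/near",np.percentile(x[m],[1,99]))
m=(z>.08)&(z<.24)&(x>.36)&(x<.65)&(y>.28)&(y<.4)
hsv=cv2.cvtColor(im,cv2.COLOR_BGR2HSV)
m&=(hsv[...,0]<15)&(hsv[...,1]>110); q=P[m]; print("dish",rect(q),len(q),np.percentile(q[:,2],[2,50,98]))
im,d=bot.read_camera("side");P=cloud("side",d);hsv=cv2.cvtColor(im,cv2.COLOR_BGR2HSV)
x,y,z=P[...,0],P[...,1],P[...,2]
m=(z>.08)&(z<.28)&(x>.36)&(x<.65)&(y>.28)&(y<.4)&(hsv[...,0]<15)&(hsv[...,1]>110); q=P[m]; print("dishS",rect(q),len(q),np.percentile(q[:,2],[2,50,98]))
for s in(1,-1):
    w=q[s*(q[:,0]-.495)>.06]; print(s,len(w),w[:,2].max() if len(w) else 0)
print(rows([.495,.331,.028],down(-91.5)))
E
```

```text
time: 14.42
tool_pos: [0.495, 0.3304, 0.2005]
tcp_rot: [-3.141, 0.041, -0.001]
wrist_force: [-0.1, 0.1, -1.3]
width: 0.595
[[ 1.    -0.026  0.001]
 [-0.026 -1.     0.001]
 [ 0.001 -0.001 -1.   ]]
far/near [0.34157945 0.61348238]
dish [496.6 328.1 185.   53.4  -1.3] 900 [0.1866384  0.20972647 0.23808854]
dishS [497.3 330.  190.   63.   -1.3] 452 [0.19887012 0.23012796 0.25659505]
1 152 0.2619409794799381
-1 59 0.26080878619584624
(array([-0.0007, -0.0008,  0.1727]), array([-0.1, -0.1, -0.1]))
```

```bash
python3 -m inch '[{"dx":0,"dy":0,"dz":0.05,"ax":0,"ay":0,"az":0,"fingers":-1},{"dx":0,"dy":0,"dz":0.1,"ax":0,"ay":0,"az":0,"fingers":-1},{"dx":0,"dy":0,"dz":0.14,"ax":0,"ay":0,"az":0,"fingers":-1},{"dx":0,"dy":0,"dz":0.16,"ax":0,"ay":0,"az":0,"fingers":-1},{"dx":0,"dy":0,"dz":0.168,"ax":0,"ay":0,"az":0,"fingers":-1},{"dx":0,"dy":0,"dz":0.172,"ax":0,"ay":0,"az":0,"fingers":-1},{"dx":0,"dy":0,"dz":0.173,"ax":0,"ay":0,"az":0,"fingers":-1}]'
python3 -m inch '[{"dx":0,"dy":0,"dz":0,"ax":0,"ay":0,"az":0,"fingers":0.3},{"dx":0,"dy":0,"dz":0,"ax":0,"ay":0,"az":0,"fingers":0.5},{"dx":0,"dy":0,"dz":0,"ax":0,"ay":0,"az":0,"fingers":0.5},{"dx":0,"dy":0,"dz":-0.04,"ax":0,"ay":0,"az":0,"fingers":0.5},{"dx":0,"dy":0,"dz":-0.1,"ax":0,"ay":0,"az":0,"fingers":0.5},{"dx":0,"dy":0,"dz":-0.15,"ax":0,"ay":0,"az":0,"fingers":1},{"dx":0,"dy":0,"dz":-0.19,"ax":0,"ay":0,"az":0,"fingers":1}]'
python3 - <<'E'
from h import *
print(rows([.4938,-.434,.18],down(-79)))
E
```

```text
time: 15.4
tool_pos: [0.4969, 0.3308, 0.0291]
tcp_rot: [-3.139, 0.043, -0.005]
wrist_force: [0.6, 0.3, -0.5]
width: 0.596
time: 16.27
tool_pos: [0.4968, 0.3307, 0.2221]
tcp_rot: [-3.138, 0.043, -0.009]
wrist_force: [-0.5, 0.8, 0.5]
width: 0.998
(array([0.0175, 0.7647, 0.0392]), array([ -0.2,  -0.3, -12.6]))
```

```bash
python3 -m inch '[{"dx":0.001,"dy":0.05,"dz":0,"ax":0,"ay":0,"az":0,"fingers":1},{"dx":0.002,"dy":0.11,"dz":0,"ax":0,"ay":0,"az":0,"fingers":1},{"dx":0.004,"dy":0.17,"dz":0,"ax":0,"ay":0,"az":0,"fingers":1},{"dx":0.005,"dy":0.23,"dz":0,"ax":0,"ay":0,"az":-1,"fingers":1},{"dx":0.006,"dy":0.29,"dz":0,"ax":0,"ay":0,"az":-2,"fingers":1},{"dx":0.008,"dy":0.35,"dz":0,"ax":0,"ay":0,"az":-3,"fingers":1},{"dx":0.01,"dy":0.41,"dz":0,"ax":0,"ay":0,"az":-4,"fingers":1},{"dx":0.011,"dy":0.47,"dz":0,"ax":0,"ay":0,"az":-6,"fingers":1},{"dx":0.012,"dy":0.53,"dz":0,"ax":0,"ay":0,"az":-8,"fingers":1},{"dx":0.014,"dy":0.59,"dz":0,"ax":0,"ay":0,"az":-10,"fingers":1},{"dx":0.015,"dy":0.65,"dz":0,"ax":0,"ay":0,"az":-12.6,"fingers":1},{"dx":0.016,"dy":0.71,"dz":0,"ax":0,"ay":0,"az":-12.6,"fingers":1},{"dx":0.0175,"dy":0.75,"dz":0.02,"ax":0,"ay":0,"az":-12.6,"fingers":1},{"dx":0.0175,"dy":0.7647,"dz":0.039,"ax":0,"ay":0,"az":-12.6,"fingers":1},{"dx":0.0175,"dy":0.7647,"dz":0.039,"ax":0,"ay":0,"az":-12.6,"fingers":1}]'
python3 - <<'E'
from h import *
print(rows([.4938,-.434,.022],down(-79)))
im,d=bot.read_camera("top");P=cloud("top",d)
cv2.imwrite("pics/t2.png",cv2.resize(im[60:260,160:480],None,fx=2.2,fy=2.2))
x,y,z=P[...,0],P[...,1],P[...,2];hsv=cv2.cvtColor(im,cv2.COLOR_BGR2HSV)
m=(z>.025)&(z<.09)&(x>.36)&(x<.65)&(y>.27)&(y<.39)&(hsv[...,1]>110); q=P[m];print("dish1",rect(q))
m=(np.abs(z-.0125)<.004)&(x>.36)&(x<.68)&(y>.1)&(y<.4);print("tray",rect(P[m]))
m=(z>.045)&(z<.062)&(np.hypot(x-.525,y+.05)<.06);print("panfloor",np.percentile(z[m],[5,30,50]))
E
```

```text
time: 18.15
tool_pos: [0.4922, -0.4328, 0.1772]
tcp_rot: [-3.119, -0.3, -0.004]
wrist_force: [-0.7, 1.3, -0.1]
width: 0.999
(array([0.0008, 0.0026, 0.1552]), array([-0.4, -0.2, -0. ]))
dish1 [496.7 328.  185.8  52.7  -1.2]
tray [508.6 247.5 300.2 257.   -1.6]
panfloor [0.05096642 0.05318694 0.05426739]
```

View pics/t2.png

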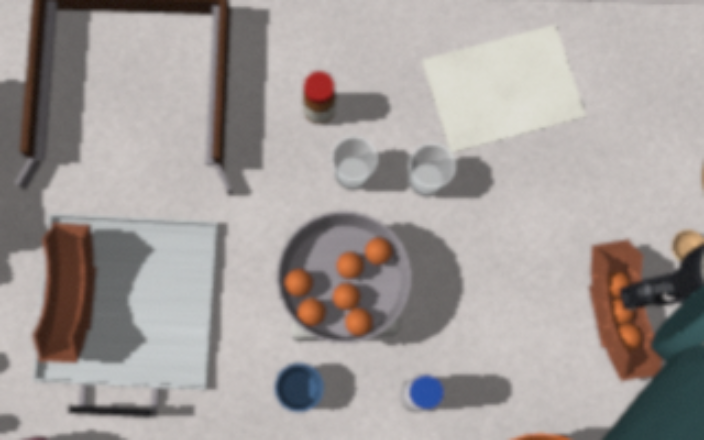

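Dish 1 stands on the tray, the pan holds six apricots, and both tumblers are upright. Next I'll grasp dish 2.

```bash
python3 -m inch '[{"dx":0.001,"dy":0.0026,"dz":0.05,"ax":0,"ay":0,"az":0,"fingers":1},{"dx":0.001,"dy":0.0026,"dz":0.1,"ax":0,"ay":0,"az":0,"fingers":1},{"dx":0.001,"dy":0.0026,"dz":0.14,"ax":0,"ay":0,"az":0,"fingers":1},{"dx":0.001,"dy":0.0026,"dz":0.155,"ax":0,"ay":0,"az":0,"fingers":1},{"dx":0.001,"dy":0.0026,"dz":0.155,"ax":0,"ay":0,"az":0,"fingers":0},{"dx":0.001,"dy":0.0026,"dz":0.155,"ax":0,"ay":0,"az":0,"fingers":-1},{"dx":0.001,"dy":0.0026,"dz":0.155,"ax":0,"ay":0,"az":0,"fingers":-1},{"dx":0.001,"dy":0.0026,"dz":0.155,"ax":0,"ay":0,"az":0,"fingers":-1},{"dx":0.001,"dy":0.0026,"dz":0.155,"ax":0,"ay":0,"az":0,"fingers":-1},{"dx":0.001,"dy":0.0026,"dz":0.155,"ax":0,"ay":0,"az":0,"fingers":-1}]' 80
python3 -m inch '[{"dx":0,"dy":0,"dz":-0.03,"ax":0,"ay":0,"az":0,"fingers":-1},{"dx":0,"dy":0,"dz":-0.07,"ax":0,"ay":0,"az":0,"fingers":-1},{"dx":0,"dy":0,"dz":-0.12,"ax":0,"ay":0,"az":0,"fingers":-1},{"dx":0,"dy":0,"dz":-0.17,"ax":0,"ay":0,"az":0,"fingers":-1},{"dx":0,"dy":0,"dz":-0.2,"ax":0,"ay":0,"az":0,"fingers":-1},{"dx":0,"dy":0,"dz":-0.2,"ax":0,"ay":0,"az":0,"fingers":-1}]'
python3 - <<'E'
from h import *
print(rows([.494,.255,.21],down(-91.5)))
E
```

```text
time: 19.45
tool_pos: [0.4969, -0.4352, 0.0267]
tcp_rot: [-3.124, -0.302, -0.012]
wrist_force: [0.2, 1.3, 6.9]
width: 0.592
time: 20.2
tool_pos: [0.4968, -0.4374, 0.2307]
tcp_rot: [3.125, 0.301, 0.019]
wrist_force: [0.5, -0.4, -2.9]
width: 0.59
(array([ 0.1294, -0.6803,  0.0197]), array([ 0.1, -0.7, 12.5]))
```

```bash
python3 -m inch '[{"dx":0.006,"dy":-0.03,"dz":0,"ax":0,"ay":0,"az":0,"fingers":-1},{"dx":0.015,"dy":-0.08,"dz":0,"ax":0,"ay":-0.7,"az":1,"fingers":-1},{"dx":0.026,"dy":-0.135,"dz":0,"ax":0,"ay":-0.7,"az":2,"fingers":-1},{"dx":0.036,"dy":-0.19,"dz":0,"ax":0,"ay":-0.7,"az":4,"fingers":-1},{"dx":0.047,"dy":-0.245,"dz":0,"ax":0,"ay":-0.7,"az":6,"fingers":-1},{"dx":0.057,"dy":-0.3,"dz":0,"ax":0,"ay":-0.7,"az":8,"fingers":-1},{"dx":0.068,"dy":-0.355,"dz":0,"ax":0,"ay":-0.7,"az":10,"fingers":-1},{"dx":0.078,"dy":-0.41,"dz":0,"ax":0,"ay":-0.7,"az":12.5,"fingers":-1},{"dx":0.088,"dy":-0.465,"dz":0,"ax":0,"ay":-0.7,"az":12.5,"fingers":-1},{"dx":0.099,"dy":-0.52,"dz":0,"ax":0,"ay":-0.7,"az":12.5,"fingers":-1},{"dx":0.109,"dy":-0.575,"dz":0,"ax":0,"ay":-0.7,"az":12.5,"fingers":-1},{"dx":0.119,"dy":-0.625,"dz":0,"ax":0,"ay":-0.7,"az":12.5,"fingers":-1},{"dx":0.126,"dy":-0.662,"dz":0.01,"ax":0,"ay":-0.7,"az":12.5,"fingers":-1},{"dx":0.129,"dy":-0.678,"dz":0.0197,"ax":0,"ay":-0.7,"az":12.5,"fingers":-1},{"dx":0.129,"dy":-0.678,"dz":0.0197,"ax":0,"ay":-0.7,"az":12.5,"fingers":-1}]'
python3 - <<'E'
from h import *
print(jaw());print(rows([.497,.253,.031],down(-91.5)))
im,d=bot.read_camera("top");P=cloud("top",d);hsv=cv2.cvtColor(im,cv2.COLOR_BGR2HSV)
x,y,z=P[...,0],P[...,1],P[...,2]
m=(z>.15)&(z<.27)&(x>.37)&(x<.64)&(y>.19)&(y<.31)&(hsv[...,0]<15)&(hsv[...,1]>110);print("dish2",rect(P[m]))
E
```

```text
time: 22.08
tool_pos: [0.4922, 0.2523, 0.2068]
tcp_rot: [3.136, -0.038, -0.008]
wrist_force: [0.2, -0.7, -3.7]
width: 0.592
[[ 1.    -0.024 -0.005]
 [-0.024 -1.    -0.005]
 [-0.005  0.005 -1.   ]]
(array([ 0.0056, -0.0017,  0.1758]), array([0.3, 0.3, 0.1]))
dish2 [495.3 246.9 176.1  49.1   0.6]
```

```bash
python3 -m inch '[{"dx":0.004,"dy":-0.003,"dz":0.04,"ax":0,"ay":0,"az":0.5,"fingers":-1},{"dx":0.004,"dy":-0.003,"dz":0.09,"ax":0.3,"ay":0.3,"az":0.5,"fingers":-1},{"dx":0.004,"dy":-0.003,"dz":0.135,"ax":0.3,"ay":0.3,"az":0.5,"fingers":-1},{"dx":0.004,"dy":-0.003,"dz":0.16,"ax":0.3,"ay":0.3,"az":0.5,"fingers":-1},{"dx":0.004,"dy":-0.003,"dz":0.17,"ax":0.3,"ay":0.3,"az":0.5,"fingers":-1},{"dx":0.004,"dy":-0.003,"dz":0.175,"ax":0.3,"ay":0.3,"az":0.5,"fingers":-1},{"dx":0.004,"dy":-0.003,"dz":0.1755,"ax":0.3,"ay":0.3,"az":0.5,"fingers":-1}]'
python3 -m inch '[{"dx":0,"dy":0,"dz":0,"ax":0,"ay":0,"az":0,"fingers":0.28},{"dx":0,"dy":0,"dz":0,"ax":0,"ay":0,"az":0,"fingers":0.36},{"dx":0,"dy":0,"dz":0,"ax":0,"ay":0,"az":0,"fingers":0.36},{"dx":0,"dy":0,"dz":-0.03,"ax":0,"ay":0,"az":0,"fingers":0.36},{"dx":0,"dy":0,"dz":-0.08,"ax":0,"ay":0,"az":0,"fingers":0.36},{"dx":0,"dy":0,"dz":-0.14,"ax":0,"ay":0,"az":0,"fingers":1},{"dx":0,"dy":0,"dz":-0.19,"ax":0,"ay":0,"az":0,"fingers":1},{"dx":0,"dy":0.05,"dz":-0.2,"ax":0,"ay":0,"az":0,"fingers":1},{"dx":0,"dy":0.11,"dz":-0.2,"ax":0,"ay":0,"az":0,"fingers":1},{"dx":0,"dy":0.17,"dz":-0.2,"ax":0,"ay":0,"az":0,"fingers":1},{"dx":0,"dy":0.23,"dz":-0.2,"ax":0,"ay":0,"az":0,"fingers":1},{"dx":0,"dy":0.29,"dz":-0.2,"ax":0,"ay":0,"az":0,"fingers":1},{"dx":0,"dy":0.35,"dz":-0.2,"ax":0,"ay":0,"az":0,"fingers":1},{"dx":0,"dy":0.35,"dz":-0.2,"ax":0,"ay":0,"az":0,"fingers":1}]'
python3 - <<'E'
from h import *
im,d=bot.read_camera("top");P=cloud("top",d);hsv=cv2.cvtColor(im,cv2.COLOR_BGR2HSV)
cv2.imwrite("pics/t3.png",cv2.resize(im[60:260,160:480],None,fx=2.2,fy=2.2))
x,y,z=P[...,0],P[...,1],P[...,2]
for n,a,b in(("dish1",.295,.39),("dish2",.2,.29)):
    m=(z>.03)&(z<.09)&(x>.37)&(x<.64)&(y>a)&(y<b)&(hsv[...,1]>110);print(n,rect(P[m]))
for m in bot.masks_of("top","tumbler1"):
    q=P[m["region"]&(d>0)]; q=q[(q[:,2]>.055)&(q[:,2]<.085)]
    if len(q)>5: print(m["p"],m["box"],rect(q),len(q))
print(pose()[1],jaw())
E
```

```text
time: 23.0
tool_pos: [0.4974, 0.2537, 0.0333]
tcp_rot: [-3.14, 0.054, -0.006]
wrist_force: [0.2, 0.4, -3.0]
width: 0.598
time: 24.75
tool_pos: [0.4842, -0.1, 0.2334]
tcp_rot: [3.141, -0.064, 0.007]
wrist_force: [-0.3, 0.1, -0.4]
width: 1.0
dish1 [496.6 327.9 186.3  52.6  -1.6]
dish2 [495.5 252.4 185.1  53.1  -2.1]
0.64 [310.8, 116.7, 326.6, 145.7] [698.  -46.4  61.4  33.9 -27.5] 56
0.45 [351.6, 124.5, 366.6, 130.6] [ 709.9 -173.1   45.    13.4   74.9] 48
0.33 [167.3, 52.9, 266.0, 141.2] [815.7 267.9 280.  249.4 -89.9] 493
[ 0.48444447 -0.09659439  0.2331329 ] [[ 0.999 -0.037  0.004]
 [-0.037 -0.999  0.002]
 [ 0.004 -0.002 -1.   ]]
```

View pics/t3.png

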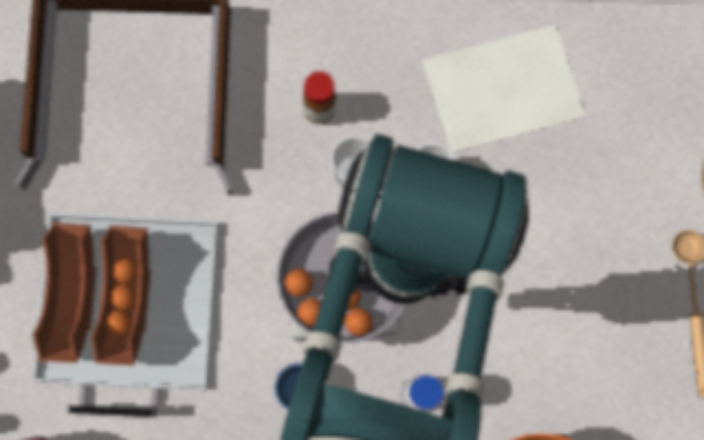

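```bash
python3 - <<'E'
from h import *
print(rows([.692,-.06,.17],down(0)))
E
```

```text
(array([ 0.2058, -0.0441,  0.064 ]), array([  0.1,  -0.3, -92.1]))
```

```bash
python3 -m inch '[{"dx":0.02,"dy":-0.004,"dz":0,"ax":0,"ay":0,"az":-10,"fingers":1},{"dx":0.05,"dy":-0.01,"dz":0,"ax":0,"ay":0,"az":-20,"fingers":1},{"dx":0.08,"dy":-0.018,"dz":0,"ax":0,"ay":0,"az":-30,"fingers":1},{"dx":0.11,"dy":-0.024,"dz":0,"ax":0,"ay":0,"az":-40,"fingers":1},{"dx":0.14,"dy":-0.03,"dz":0,"ax":0,"ay":0,"az":-50,"fingers":1},{"dx":0.17,"dy":-0.036,"dz":0.01,"ax":0,"ay":0,"az":-60,"fingers":1},{"dx":0.2058,"dy":-0.0441,"dz":0.03,"ax":0,"ay":0,"az":-70,"fingers":1},{"dx":0.2058,"dy":-0.0441,"dz":0.05,"ax":0,"ay":0,"az":-80,"fingers":1},{"dx":0.2058,"dy":-0.0441,"dz":0.064,"ax":0,"ay":0,"az":-90,"fingers":1},{"dx":0.2058,"dy":-0.0441,"dz":0.064,"ax":0,"ay":0,"az":-92.1,"fingers":1},{"dx":0.2058,"dy":-0.0441,"dz":0.064,"ax":0,"ay":0,"az":-92.1,"fingers":1}]'
python3 - <<'E'
from h import *
print(rows([.692,-.06,.022],down(0)),jaw())
im,d=bot.read_camera("side");P=cloud("side",d)
cv2.imwrite("pics/s4.png",cv2.resize(im[130:300,250:490],None,fx=2.2,fy=2.2))
for m in bot.masks_of("side","tumbler1"):
    q=P[m["region"]&(d>0)]; q=q[(q[:,2]>.06)&(q[:,2]<.08)]
    if len(q)>5: print(m["p"],m["box"],rect(q),len(q))
E
```

```text
time: 26.22
tool_pos: [0.6924, -0.0585, 0.1707]
tcp_rot: [2.22, 2.219, 0.007]
wrist_force: [0.4, 0.1, 0.8]
width: 1.0
(array([-0.0018, -0.0011,  0.1487]), array([ 0.3, -0.1, -0. ])) [[ 0.     1.     0.005]
 [ 1.    -0.     0.002]
 [ 0.002  0.005 -1.   ]]
0.59 [379.6, 229.4, 400.6, 252.9] [ 685.6 -166.8   63.9   60.7   82.8] 96
```

View pics/s4.png

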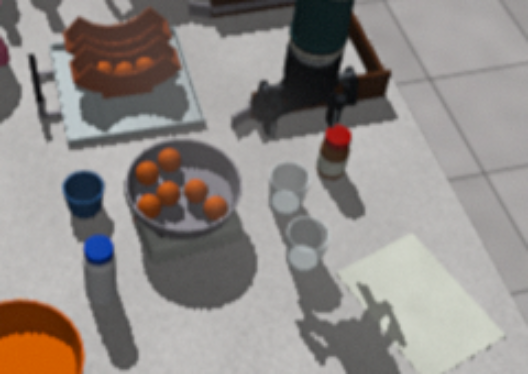

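T1, at crop (289,188), is where it was at the start, and the jaw is above it. I'll descend and grip.

```bash
python3 -m inch '[{"dx":-0.002,"dy":-0.001,"dz":0.05,"ax":0,"ay":0,"az":0,"fingers":1},{"dx":-0.002,"dy":-0.001,"dz":0.09,"ax":0.3,"ay":0,"az":0,"fingers":1},{"dx":-0.002,"dy":-0.001,"dz":0.12,"ax":0.3,"ay":0,"az":0,"fingers":1},{"dx":-0.002,"dy":-0.001,"dz":0.14,"ax":0.3,"ay":0,"az":0,"fingers":1},{"dx":-0.002,"dy":-0.001,"dz":0.149,"ax":0.3,"ay":0,"az":0,"fingers":1},{"dx":-0.002,"dy":-0.001,"dz":0.149,"ax":0.3,"ay":0,"az":0,"fingers":0.4},{"dx":-0.002,"dy":-0.001,"dz":0.149,"ax":0.3,"ay":0,"az":0,"fingers":-1},{"dx":-0.002,"dy":-0.001,"dz":0.149,"ax":0.3,"ay":0,"az":0,"fingers":-1},{"dx":-0.002,"dy":-0.001,"dz":0.149,"ax":0.3,"ay":0,"az":0,"fingers":-1},{"dx":-0.002,"dy":-0.001,"dz":0.149,"ax":0.3,"ay":0,"az":0,"fingers":-1}]' 35
python3 -m inch '[{"dx":0,"dy":0,"dz":-0.03,"ax":0,"ay":0,"az":0,"fingers":-1},{"dx":0,"dy":0,"dz":-0.08,"ax":0,"ay":0,"az":0,"fingers":-1},{"dx":0,"dy":0,"dz":-0.13,"ax":0,"ay":0,"az":0,"fingers":-1},{"dx":0,"dy":0,"dz":-0.18,"ax":0,"ay":0,"az":0,"fingers":-1},{"dx":0,"dy":0,"dz":-0.18,"ax":0,"ay":0,"az":0,"fingers":-1}]'
python3 - <<'E'
from h import *
print(rows([.547,.185,.17],down(-1.5)))
E
```

```text
time: 27.58
tool_pos: [0.6937, -0.0611, 0.0238]
tcp_rot: [2.222, 2.219, 0.005]
wrist_force: [0.3, 0.7, 5.6]
width: 0.753
time: 28.2
tool_pos: [0.6964, -0.0618, 0.2101]
tcp_rot: [2.216, 2.214, 0.015]
wrist_force: [0.8, -0.5, -1.4]
width: 0.751
(array([ 0.2467, -0.1501,  0.038 ]), array([0.8, 0. , 1.4]))
```

```bash
python3 -m inch '[{"dx":0.03,"dy":-0.018,"dz":0,"ax":0.4,"ay":0,"az":0,"fingers":-1},{"dx":0.08,"dy":-0.049,"dz":0,"ax":0.8,"ay":0,"az":1,"fingers":-1},{"dx":0.13,"dy":-0.079,"dz":0,"ax":0.8,"ay":0,"az":1.4,"fingers":-1},{"dx":0.18,"dy":-0.109,"dz":0,"ax":0.8,"ay":0,"az":1.4,"fingers":-1},{"dx":0.22,"dy":-0.134,"dz":0.01,"ax":0.8,"ay":0,"az":1.4,"fingers":-1},{"dx":0.2467,"dy":-0.15,"dz":0.03,"ax":0.8,"ay":0,"az":1.4,"fingers":-1},{"dx":0.2467,"dy":-0.15,"dz":0.038,"ax":0.8,"ay":0,"az":1.4,"fingers":-1},{"dx":0.2467,"dy":-0.15,"dz":0.038,"ax":0.8,"ay":0,"az":1.4,"fingers":-1}]'
python3 - <<'E'
from h import *
print(rows([.547,.185,.028],down(-1.5)),jaw())
E
```

```text
time: 29.2
tool_pos: [0.5459, 0.1843, 0.1679]
tcp_rot: [-2.248, -2.192, 0.006]
wrist_force: [-0.7, -0.0, -1.4]
width: 0.756
(array([0.001 , 0.0016, 0.1399]), array([-0.2,  0.1,  0.1])) [[ 0.025  1.    -0.004]
 [ 1.    -0.025 -0.002]
 [-0.002 -0.004 -1.   ]]
```

```bash
python3 -m inch '[{"dx":0.001,"dy":0.0016,"dz":0.05,"ax":0,"ay":0,"az":0,"fingers":-1},{"dx":0.001,"dy":0.0016,"dz":0.1,"ax":0,"ay":0,"az":0,"fingers":-1},{"dx":0.001,"dy":0.0016,"dz":0.125,"ax":0,"ay":0,"az":0,"fingers":-1},{"dx":0.001,"dy":0.0016,"dz":0.135,"ax":0,"ay":0,"az":0,"fingers":-1},{"dx":0.001,"dy":0.0016,"dz":0.139,"ax":0,"ay":0,"az":0,"fingers":-1},{"dx":0.001,"dy":0.0016,"dz":0.139,"ax":0,"ay":0,"az":0,"fingers":-1}]'
python3 -m inch '[{"dx":0,"dy":0,"dz":0,"ax":0,"ay":0,"az":0,"fingers":0.7},{"dx":0,"dy":0,"dz":0,"ax":0,"ay":0,"az":0,"fingers":0.8},{"dx":0,"dy":0,"dz":0,"ax":0,"ay":0,"az":0,"fingers":0.8},{"dx":0,"dy":0,"dz":-0.04,"ax":0,"ay":0,"az":0,"fingers":0.8},{"dx":0,"dy":0,"dz":-0.1,"ax":0,"ay":0,"az":0,"fingers":1},{"dx":0,"dy":0,"dz":-0.15,"ax":0,"ay":0,"az":0,"fingers":1},{"dx":0,"dy":0,"dz":-0.15,"ax":0,"ay":0,"az":0,"fingers":1}]'
python3 - <<'E'
from h import *
print(rows([.685,-.167,.17],down(-1.5)))
E
```

```text
time: 29.95
tool_pos: [0.5484, 0.185, 0.0301]
tcp_rot: [-2.249, -2.193, 0.003]
wrist_force: [-0.1, 0.4, -1.2]
width: 0.755
time: 30.82
tool_pos: [0.5525, 0.1864, 0.1865]
tcp_rot: [2.246, 2.19, 0.013]
wrist_force: [-0.3, 0.5, -0.3]
width: 1.003
(array([-0.35  ,  0.1412,  0.017 ]), array([ 0.5, -0.1,  0.1]))
```

```bash
python3 -m inch '[{"dx":-0.04,"dy":0.016,"dz":0,"ax":0.5,"ay":0,"az":0,"fingers":1},{"dx":-0.09,"dy":0.036,"dz":0,"ax":0.5,"ay":0,"az":0,"fingers":1},{"dx":-0.145,"dy":0.058,"dz":0,"ax":0.5,"ay":0,"az":0,"fingers":1},{"dx":-0.2,"dy":0.08,"dz":0,"ax":0.5,"ay":0,"az":0,"fingers":1},{"dx":-0.25,"dy":0.1,"dz":0,"ax":0.5,"ay":0,"az":0,"fingers":1},{"dx":-0.3,"dy":0.121,"dz":0,"ax":0.5,"ay":0,"az":0,"fingers":1},{"dx":-0.35,"dy":0.1412,"dz":0.01,"ax":0.5,"ay":0,"az":0,"fingers":1},{"dx":-0.35,"dy":0.1412,"dz":0.017,"ax":0.5,"ay":0,"az":0,"fingers":1},{"dx":-0.35,"dy":0.1412,"dz":0.017,"ax":0.5,"ay":0,"az":0,"fingers":1}]'
python3 - <<'E'
from h import *
print(rows([.685,-.167,.022],down(-1.5)))
im,d=bot.read_camera("top");P=cloud("top",d)
cv2.imwrite("pics/t5.png",cv2.resize(im[60:260,160:480],None,fx=2.2,fy=2.2))
im,d=bot.read_camera("side");P=cloud("side",d)
for m in bot.masks_of("side","tumbler1"):
    q=P[m["region"]&(d>0)]; q=q[(q[:,2]>.06)&(q[:,2]<.08)]
    if len(q)>5: print(m["p"],m["box"],rect(q),len(q))
E
```

```text
time: 31.95
tool_pos: [0.6834, -0.1665, 0.1674]
tcp_rot: [-2.246, -2.188, -0.0]
wrist_force: [-0.0, 0.3, -0.1]
width: 1.002
(array([-0.0011,  0.0022,  0.1454]), array([-0.2, -0.2,  0. ]))
0.91 [379.4, 230.2, 401.3, 253.1] [ 685.6 -167.    65.2   63.   -80.7] 113
0.61 [318.8, 162.3, 332.6, 185.5] [550.4 186.4  67.6  56.2  77.6] 94
```

View pics/t5.png

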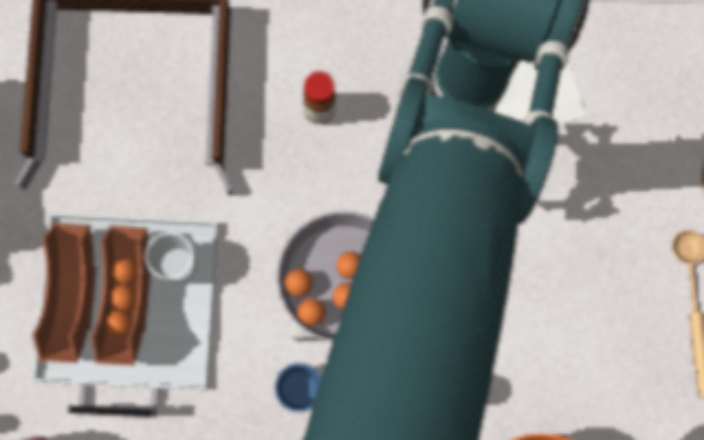

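Tumbler 1 stands on the tray at about (0.550, 0.186), and tumbler 2 is measured at (0.6856, -0.167). I'll grip tumbler 2.

```bash
python3 -m inch '[{"dx":-0.001,"dy":0.0022,"dz":0.05,"ax":0,"ay":0,"az":0,"fingers":1},{"dx":-0.001,"dy":0.0022,"dz":0.09,"ax":0,"ay":0,"az":0,"fingers":1},{"dx":-0.001,"dy":0.0022,"dz":0.12,"ax":0,"ay":0,"az":0,"fingers":1},{"dx":-0.001,"dy":0.0022,"dz":0.137,"ax":0,"ay":0,"az":0,"fingers":1},{"dx":-0.001,"dy":0.0022,"dz":0.146,"ax":0,"ay":0,"az":0,"fingers":1},{"dx":-0.001,"dy":0.0022,"dz":0.146,"ax":0,"ay":0,"az":0,"fingers":0.4},{"dx":-0.001,"dy":0.0022,"dz":0.146,"ax":0,"ay":0,"az":0,"fingers":-1},{"dx":-0.001,"dy":0.0022,"dz":0.146,"ax":0,"ay":0,"az":0,"fingers":-1},{"dx":-0.001,"dy":0.0022,"dz":0.146,"ax":0,"ay":0,"az":0,"fingers":-1},{"dx":-0.001,"dy":0.0022,"dz":0.146,"ax":0,"ay":0,"az":0,"fingers":-1}]' 35
python3 -m inch '[{"dx":0,"dy":0,"dz":-0.03,"ax":0,"ay":0,"az":0,"fingers":-1},{"dx":0,"dy":0,"dz":-0.08,"ax":0,"ay":0,"az":0,"fingers":-1},{"dx":0,"dy":0,"dz":-0.13,"ax":0,"ay":0,"az":0,"fingers":-1},{"dx":0,"dy":0,"dz":-0.18,"ax":0,"ay":0,"az":0,"fingers":-1},{"dx":0,"dy":0,"dz":-0.18,"ax":0,"ay":0,"az":0,"fingers":-1}]'
python3 - <<'E'
from h import *
print(rows([.439,.187,.19],down(-1.5)))
E
```

```text
time: 33.35
tool_pos: [0.6878, -0.1665, 0.0252]
tcp_rot: [-2.248, -2.195, -0.005]
wrist_force: [-0.7, 1.2, 5.0]
width: 0.76
time: 33.98
tool_pos: [0.6906, -0.1678, 0.2117]
tcp_rot: [2.241, 2.188, 0.013]
wrist_force: [0.8, -0.3, -1.0]
width: 0.755
(array([ 0.3487, -0.2603,  0.0184]), array([0.7, 0. , 0.1]))
```

```bash
python3 -m inch '[{"dx":0.025,"dy":-0.019,"dz":0,"ax":0.4,"ay":0,"az":0,"fingers":-1},{"dx":0.065,"dy":-0.049,"dz":0,"ax":0.7,"ay":0,"az":0,"fingers":-1},{"dx":0.105,"dy":-0.079,"dz":0,"ax":0.7,"ay":0,"az":0,"fingers":-1},{"dx":0.15,"dy":-0.112,"dz":0,"ax":0.7,"ay":0,"az":0,"fingers":-1},{"dx":0.195,"dy":-0.146,"dz":0,"ax":0.7,"ay":0,"az":0,"fingers":-1},{"dx":0.24,"dy":-0.179,"dz":0,"ax":0.7,"ay":0,"az":0,"fingers":-1},{"dx":0.285,"dy":-0.213,"dz":0,"ax":0.7,"ay":0,"az":0,"fingers":-1},{"dx":0.325,"dy":-0.243,"dz":0.01,"ax":0.7,"ay":0,"az":0,"fingers":-1},{"dx":0.3487,"dy":-0.2603,"dz":0.0184,"ax":0.7,"ay":0,"az":0,"fingers":-1},{"dx":0.3487,"dy":-0.2603,"dz":0.0184,"ax":0.7,"ay":0,"az":0,"fingers":-1},{"dx":0.3487,"dy":-0.2603,"dz":0.0184,"ax":0.7,"ay":0,"az":0,"fingers":-1}]'
python3 - <<'E'
from h import *
print(rows([.439,.187,.030],down(-1.5)))
E
```

```text
time: 35.35
tool_pos: [0.4386, 0.1865, 0.189]
tcp_rot: [2.247, 2.195, -0.003]
wrist_force: [1.2, 0.4, -1.1]
width: 0.76
(array([0.0008, 0.0006, 0.159 ]), array([-0.1,  0.1,  0.2]))
```

```bash
python3 -m inch '[{"dx":0.001,"dy":0,"dz":0.05,"ax":0,"ay":0,"az":0,"fingers":-1},{"dx":0.001,"dy":0,"dz":0.1,"ax":0,"ay":0,"az":0,"fingers":-1},{"dx":0.001,"dy":0,"dz":0.14,"ax":0,"ay":0,"az":0,"fingers":-1},{"dx":0.001,"dy":0,"dz":0.153,"ax":0,"ay":0,"az":0,"fingers":-1},{"dx":0.001,"dy":0,"dz":0.158,"ax":0,"ay":0,"az":0,"fingers":-1},{"dx":0.001,"dy":0,"dz":0.158,"ax":0,"ay":0,"az":0,"fingers":-1}]'
python3 -m inch '[{"dx":0,"dy":0,"dz":0,"ax":0,"ay":0,"az":0,"fingers":0.7},{"dx":0,"dy":0,"dz":0,"ax":0,"ay":0,"az":0,"fingers":0.8},{"dx":0,"dy":0,"dz":0,"ax":0,"ay":0,"az":0,"fingers":0.8},{"dx":0,"dy":0,"dz":-0.04,"ax":0,"ay":0,"az":0,"fingers":0.8},{"dx":0,"dy":0,"dz":-0.1,"ax":0,"ay":0,"az":0,"fingers":1},{"dx":0,"dy":0,"dz":-0.15,"ax":0,"ay":0,"az":0,"fingers":1},{"dx":0.04,"dy":-0.05,"dz":-0.15,"ax":0,"ay":0,"az":0,"fingers":1},{"dx":0.075,"dy":-0.1,"dz":-0.15,"ax":0,"ay":0,"az":0,"fingers":0.3},{"dx":0.075,"dy":-0.1,"dz":-0.15,"ax":0,"ay":0,"az":0,"fingers":0.0},{"dx":0.075,"dy":-0.1,"dz":-0.15,"ax":0,"ay":0,"az":0,"fingers":0.0}]'
python3 - <<'E'
from h import *
im,d=bot.read_camera("top");P=cloud("top",d)
im2,d2=bot.read_camera("side");Q=cloud("side",d2)
cv2.imwrite("pics/t6.png",np.hstack([cv2.resize(im[120:260,165:285],(480,560)),cv2.resize(im2[120:220,255:335],(320,400))]) if 0 else np.hstack([cv2.resize(im[120:260,165:285],(360,420)),cv2.resize(im2[115:220,255:360],(420,420))]))
for A in(P,Q):
    x,y,z=A[...,0],A[...,1],A[...,2]
    m=(z>.045)&(z<.066)&(x>.3)&(x<.365)&(y>.19)&(y<.33);print("handle",m.sum(),rect(A[m]) if m.sum() else 0)
    m=(np.abs(z-.0125)<.004)&(x>.57)&(x<.66)&(y>.16)&(y<.22);print("far edge",np.percentile(x[m],[5,50,95]))
for t in("tumbler1","tray_handle"):
  for m in bot.masks_of("side",t):
    q=Q[m["region"]&(d2>0)]; q=q[(q[:,2]>.045)&(q[:,2]<.085)]
    if len(q)>5: print(t,m["p"],rect(q),len(q))
print(pose()[1],rows([.338,.26,.12],down(-1.5)))
E
```

```text
time: 36.1
tool_pos: [0.4399, 0.1875, 0.0322]
tcp_rot: [2.247, 2.194, 0.0]
wrist_force: [-0.5, -0.1, -1.4]
width: 0.755
time: 37.35
tool_pos: [0.3417, 0.2651, 0.1823]
tcp_rot: [2.245, 2.195, 0.001]
wrist_force: [0.3, 0.3, -0.3]
width: 0.5
handle 140 [338.3 253.3  95.5  11.8  88.8]
far edge [0.57144087 0.60970406 0.61252594]
handle 73 [338.1 260.  112.   11.9  88.7]
far edge [0.58899096 0.60932408 0.61150509]
tumbler1 0.79 [438.  186.4  66.3  52.6  78.9] 161
tumbler1 0.53 [550.4 194.7  81.1  59.9  77.3] 208
tray_handle 0.73 [462.8 262.  262.2 111.8   0.9] 74
[0.34260955 0.26425594 0.18205034] (array([-0.0043, -0.0046,  0.062 ]), array([0.1, 0.1, 0. ]))
```

View pics/t6.png

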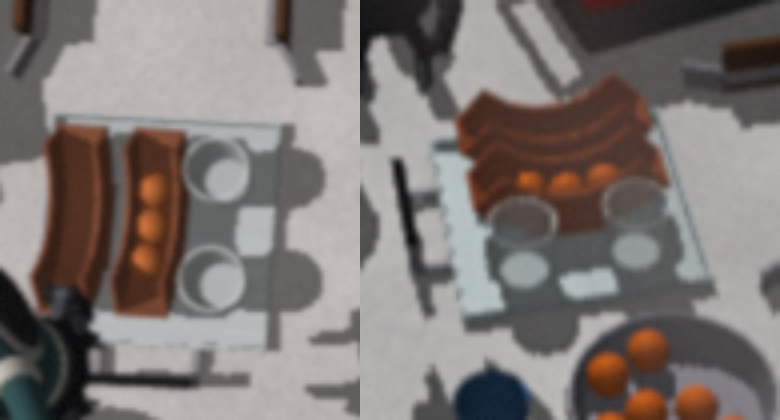

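Everything stands on the tray, upright and outside the rack. The handle measures (0.338, 0.260). I'll take it from above.

```bash
python3 -m inch '[{"dx":-0.0043,"dy":-0.0043,"dz":0.03,"ax":0,"ay":0,"az":0,"fingers":-0.3},{"dx":-0.0043,"dy":-0.0043,"dz":0.06,"ax":0,"ay":0,"az":0,"fingers":-0.3},{"dx":-0.0043,"dy":-0.0043,"dz":0.08,"ax":0,"ay":0,"az":0,"fingers":-0.3},{"dx":-0.0043,"dy":-0.0043,"dz":0.08,"ax":0,"ay":0,"az":0,"fingers":-0.3}]'  20
python3 - <<'E'
from h import *
print(rows([.338,.26,.034],down(-1.5)))
E
```

```text
time: 38.05
tool_pos: [0.3375, 0.2583, 0.1002]
tcp_rot: [2.252, 2.19, -0.007]
wrist_force: [-0.8, 0.4, 0.2]
width: 0.352
(array([0.0019, 0.0007, 0.0662]), array([-0.2,  0.2, -0.1]))
```

```bash
python3 -m inch '[{"dx":0.0019,"dy":0.0007,"dz":0.03,"ax":0,"ay":0,"az":0,"fingers":-0.3},{"dx":0.0019,"dy":0.0007,"dz":0.055,"ax":0,"ay":0,"az":0,"fingers":-0.3},{"dx":0.0019,"dy":0.0007,"dz":0.066,"ax":0,"ay":0,"az":0,"fingers":-0.3},{"dx":0.0019,"dy":0.0007,"dz":0.066,"ax":0,"ay":0,"az":0,"fingers":-0.6},{"dx":0.0019,"dy":0.0007,"dz":0.066,"ax":0,"ay":0,"az":0,"fingers":-1},{"dx":0.0019,"dy":0.0007,"dz":0.066,"ax":0,"ay":0,"az":0,"fingers":-1},{"dx":0.0019,"dy":0.0007,"dz":0.066,"ax":0,"ay":0,"az":0,"fingers":-1},{"dx":0.0019,"dy":0.0007,"dz":0.066,"ax":0,"ay":0,"az":0,"fingers":-1}]'  25
python3 - <<'E'
from h import *
print(rows([.378,.268,.035],down(0)),jaw())
E
```

```text
time: 39.05
tool_pos: [0.3386, 0.2602, 0.0349]
tcp_rot: [2.251, 2.19, -0.005]
wrist_force: [0.0, -2.2, 2.5]
width: 0.133
(array([ 0.0089,  0.0392, -0.0002]), array([-0.1,  0.2, -1.6])) [[ 0.028  1.    -0.002]
 [ 1.    -0.028 -0.003]
 [-0.003 -0.002 -1.   ]]
```

```bash
python3 -m inch '[{"dx":0.001,"dy":0.006,"dz":0,"ax":0,"ay":0,"az":-0.3,"fingers":-1},{"dx":0.004,"dy":0.016,"dz":0,"ax":0,"ay":0,"az":-0.8,"fingers":-1},{"dx":0.007,"dy":0.028,"dz":0,"ax":0,"ay":0,"az":-1.3,"fingers":-1},{"dx":0.009,"dy":0.039,"dz":0,"ax":0,"ay":0,"az":-1.6,"fingers":-1},{"dx":0.009,"dy":0.039,"dz":0,"ax":0,"ay":0,"az":-1.6,"fingers":-1}]'
python3 - <<'E'
from h import *
im,d=bot.read_camera("top");P=cloud("top",d);x,y,z=P[...,0],P[...,1],P[...,2]
for xx in(.48,.56,.6):
    m=(np.abs(x-xx)<.012)&(np.abs(z-.0125)<.005)&(y>.1)&(y<.42); v=np.sort(np.round(y[m]*1000).astype(int)); print(xx,v[:3],v[-3:])
m=(z>.05)&(z<.07)&(x>.7)&(x<.93)
for a,b in((.1,.2),(.34,.44)):
    w=m&(y>a)&(y<b); print("wall",np.round(np.percentile(y[w],[2,98]),3))
print(rows([.45,.268,.035],down(0)),jaw())
E
```

```text
time: 39.67
tool_pos: [0.3765, 0.2678, 0.0348]
tcp_rot: [-2.223, -2.219, 0.01]
wrist_force: [-5.0, -0.7, 4.6]
width: 0.137
0.48 [144 145 145] [218 313 315]
0.56 [143 143 145] [382 382 382]
0.6 [142 143 144] [218 219 315]
wall [0.128 0.138]
wall [0.396 0.407]
(array([ 0.0003,  0.0734, -0.0005]), array([-0.3,  0.2, -0.1])) [[ 0.002  1.    -0.005]
 [ 1.    -0.002 -0.004]
 [-0.004 -0.005 -1.   ]]
```

```bash
python3 -m inch '[{"dx":0.001,"dy":0.01,"dz":0,"ax":0,"ay":0,"az":0,"fingers":-1},{"dx":0.003,"dy":0.025,"dz":0,"ax":0,"ay":0,"az":0,"fingers":-1},{"dx":0.004,"dy":0.042,"dz":0,"ax":0,"ay":0,"az":0,"fingers":-1},{"dx":0.004,"dy":0.06,"dz":0,"ax":0,"ay":0,"az":0,"fingers":-1},{"dx":0.004,"dy":0.078,"dz":0,"ax":0,"ay":0,"az":0,"fingers":-1},{"dx":0.004,"dy":0.096,"dz":0,"ax":0,"ay":0,"az":0,"fingers":-1},{"dx":0.004,"dy":0.114,"dz":0,"ax":0,"ay":0,"az":0,"fingers":-1},{"dx":0.004,"dy":0.13,"dz":0,"ax":0,"ay":0,"az":0,"fingers":-1},{"dx":0.004,"dy":0.14,"dz":0,"ax":0,"ay":0,"az":0,"fingers":-1},{"dx":0.004,"dy":0.14,"dz":0,"ax":0,"ay":0,"az":0,"fingers":-1}]'
python3 - <<'E'
from h import *
im,d=bot.read_camera("top");P=cloud("top",d);x,y,z=P[...,0],P[...,1],P[...,2]
cv2.imwrite("pics/t7.png",cv2.resize(im[40:240,150:310],None,fx=2.5,fy=2.5))
for xx in(.55,.6,.66):
    m=(np.abs(x-xx)<.012)&(np.abs(z-.0125)<.004)&(y>.13)&(y<.41); v=np.sort(np.round(y[m]*1000).astype(int)); print(xx,v[:4],v[-4:])
print(rows([.654,.272,.035],down(0)))
E
```

```text
time: 40.98
tool_pos: [0.515, 0.2719, 0.0348]
tcp_rot: [-2.222, -2.216, 0.015]
wrist_force: [-7.0, -0.8, 9.4]
width: 0.135
0.55 [151 151 151 154] [266 269 272 273]
0.6 [150 150 150 150] [214 220 220 235]
0.66 [150 150 150 150] [317 318 318 318]
(array([ 0.0005,  0.139 , -0.0015]), array([-0.5,  0.2, -0.2]))
```

View pics/t7.png

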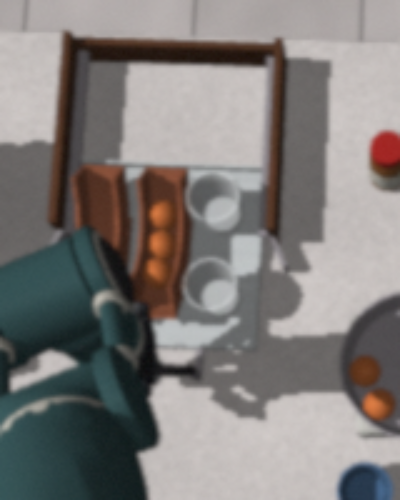

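```bash
python3 -m inch '[{"dx":-0.001,"dy":0.01,"dz":0,"ax":0,"ay":0,"az":0,"fingers":-1},{"dx":-0.001,"dy":0.025,"dz":0,"ax":0,"ay":0,"az":0,"fingers":-1},{"dx":-0.002,"dy":0.042,"dz":0,"ax":0,"ay":0,"az":0,"fingers":-1},{"dx":-0.002,"dy":0.06,"dz":0,"ax":0,"ay":0,"az":0,"fingers":-1},{"dx":-0.002,"dy":0.078,"dz":0,"ax":0,"ay":0,"az":0,"fingers":-1},{"dx":-0.002,"dy":0.096,"dz":0,"ax":0,"ay":0,"az":0,"fingers":-1},{"dx":-0.002,"dy":0.11,"dz":0,"ax":0,"ay":0,"az":0,"fingers":-1},{"dx":-0.002,"dy":0.12,"dz":0,"ax":0,"ay":0,"az":0,"fingers":-1},{"dx":-0.002,"dy":0.128,"dz":0,"ax":0,"ay":0,"az":0,"fingers":-1},{"dx":-0.002,"dy":0.131,"dz":0,"ax":0,"ay":0,"az":0,"fingers":-1}]'
python3 -m inch '[{"dx":0,"dy":0.002,"dz":0,"ax":0,"ay":0,"az":0,"fingers":-1},{"dx":0,"dy":0.004,"dz":0,"ax":0,"ay":0,"az":0,"fingers":-1},{"dx":0,"dy":0.006,"dz":0,"ax":0,"ay":0,"az":0,"fingers":-1},{"dx":0,"dy":0.006,"dz":0,"ax":0,"ay":0,"az":0,"fingers":-1}]'
```

```text
time: 42.28
tool_pos: [0.6426, 0.2702, 0.0348]
tcp_rot: [-2.219, -2.211, 0.023]
wrist_force: [-16.7, 0.4, 15.0]
width: 0.136
time: 42.78
tool_pos: [0.6453, 0.2705, 0.0349]
tcp_rot: [-2.216, -2.208, 0.031]
wrist_force: [-9.8, 0.3, 6.8]
width: 0.133
```

```bash
python3 -m inch '[{"dx":0,"dy":0.003,"dz":0,"ax":0,"ay":0,"az":0,"fingers":-1},{"dx":0,"dy":0.006,"dz":0,"ax":0,"ay":0,"az":0,"fingers":-1},{"dx":0,"dy":0.006,"dz":0,"ax":0,"ay":0,"az":0,"fingers":-1},{"dx":0,"dy":0.006,"dz":0,"ax":0,"ay":0,"az":0,"fingers":-1}]'
python3 - <<'E'
from h import *
im,d=bot.read_camera("top");P=cloud("top",d);x,y,z=P[...,0],P[...,1],P[...,2]
cv2.imwrite("pics/t8.png",cv2.resize(im[40:240,150:310],None,fx=2.5,fy=2.5))
for yy in(.17,.2,.22,.285):
    m=(np.abs(y-yy)<.008)&(z>.008)&(z<.03)&(x>.85)&(x<.97); w=(np.abs(y-yy)<.008)&(z>.05)&(z<.07)&(x>.85); print(yy,np.round(np.sort(x[m])[:30]*1000),np.round(np.percentile(x[w],[2,98]),3))
m=(z>.045)&(z<.066)&(x>.6)&(x<.69)&(y>.15)&(y<.26); print("handle",rect(P[m]))
E
```

```text
time: 43.28
tool_pos: [0.6484, 0.2707, 0.0348]
tcp_rot: [-2.213, -2.205, 0.038]
wrist_force: [-9.6, -0.3, 6.7]
width: 0.135
0.17 [850. 851. 852. 854. 889. 904. 918. 918. 919. 919. 920. 920. 921. 921.
 922. 923. 929. 930. 931. 932. 932. 932. 932. 932. 932. 932. 932. 933.
 933. 933.] [0.859 0.876]
0.2 [861. 864. 864. 865. 866. 867. 867. 868. 869. 871. 871. 871. 874. 874.
 875. 875. 878. 878. 878. 879. 880. 881. 881. 881. 882. 882. 882. 882.
 883. 883.] [0.884 0.892]
0.22 [857. 859. 862. 862. 863. 863. 865. 865. 865. 866. 867. 870. 870. 870.
 871. 872. 872. 873. 873. 874. 875. 875. 876. 877. 877. 878. 878. 879.
 880. 880.] [0.852 0.886]
0.285 [866. 869. 930. 930. 931. 931. 932. 932. 932. 932. 932. 933. 933. 933.
 933. 934. 934. 935.] [0.852 0.9  ]
handle [648.9 237.6  43.8  25.2  89.1]
```

View pics/t8.png

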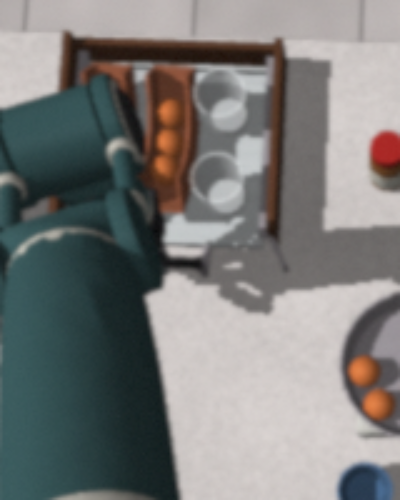

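About 8 mm still remain to the back stop (tray front at ~0.922, stop at ~0.932). I'll creep on.

```bash
python3 -m inch '[{"dx":0,"dy":0.004,"dz":0,"ax":0,"ay":0,"az":0,"fingers":-1},{"dx":0,"dy":0.007,"dz":0,"ax":0,"ay":0,"az":0,"fingers":-1},{"dx":0,"dy":0.01,"dz":0,"ax":0,"ay":0,"az":0,"fingers":-1},{"dx":0,"dy":0.01,"dz":0,"ax":0,"ay":0,"az":0,"fingers":-1}]'
python3 -m inch '[{"dx":0,"dy":0.004,"dz":0,"ax":0,"ay":0,"az":0,"fingers":-1},{"dx":0,"dy":0.007,"dz":0,"ax":0,"ay":0,"az":0,"fingers":-1},{"dx":0,"dy":0.007,"dz":0,"ax":0,"ay":0,"az":0,"fingers":-1}]'
```

```text
time: 43.82
tool_pos: [0.6552, 0.2711, 0.0349]
tcp_rot: [-2.21, -2.201, 0.046]
wrist_force: [-10.3, 0.0, 7.6]
width: 0.138
time: 44.2
tool_pos: [0.655, 0.271, 0.0347]
tcp_rot: [-2.204, -2.194, 0.065]
wrist_force: [-20.6, -1.1, 14.8]
width: 0.135
```

The tray has stalled against the stop with the force rising to 20 N. I'll release, lift clear and check.

```bash
python3 -m inch '[{"dx":0,"dy":0,"dz":0,"ax":0,"ay":0,"az":0,"fingers":-0.6},{"dx":0,"dy":0,"dz":0,"ax":0,"ay":0,"az":0,"fingers":-0.3},{"dx":0,"dy":0,"dz":0,"ax":0,"ay":0,"az":0,"fingers":-0.3},{"dx":0,"dy":0,"dz":-0.02,"ax":0,"ay":0,"az":0,"fingers":-0.3},{"dx":0,"dy":-0.002,"dz":-0.06,"ax":0,"ay":0,"az":0,"fingers":-0.3},{"dx":0,"dy":-0.02,"dz":-0.12,"ax":0,"ay":0,"az":0,"fingers":-0.3},{"dx":-0.05,"dy":-0.05,"dz":-0.16,"ax":0,"ay":0,"az":0,"fingers":-0.3},{"dx":-0.1,"dy":-0.08,"dz":-0.18,"ax":0,"ay":0,"az":0,"fingers":-0.3},{"dx":-0.15,"dy":-0.12,"dz":-0.18,"ax":0,"ay":0,"az":0,"fingers":-0.3},{"dx":-0.2,"dy":-0.15,"dz":-0.18,"ax":0,"ay":0,"az":0,"fingers":-0.3},{"dx":-0.25,"dy":-0.15,"dz":-0.18,"ax":0,"ay":0,"az":0,"fingers":-0.3},{"dx":-0.31,"dy":-0.15,"dz":-0.18,"ax":0,"ay":0,"az":0,"fingers":-0.3},{"dx":-0.37,"dy":-0.15,"dz":-0.18,"ax":0,"ay":0,"az":0,"fingers":-0.3},{"dx":-0.43,"dy":-0.15,"dz":-0.18,"ax":0,"ay":0,"az":0,"fingers":-0.3},{"dx":-0.49,"dy":-0.15,"dz":-0.18,"ax":0,"ay":0,"az":0,"fingers":-0.3},{"dx":-0.55,"dy":-0.15,"dz":-0.18,"ax":0,"ay":0,"az":0,"fingers":-0.3},{"dx":-0.55,"dy":-0.15,"dz":-0.18,"ax":0,"ay":0,"az":0,"fingers":-0.3}]'
python3 - <<'E'
from h import *
im,d=bot.read_camera("top");P=cloud("top",d);x,y,z=P[...,0],P[...,1],P[...,2]
cv2.imwrite("pics/t9.png",cv2.resize(im[40:250,150:380],None,fx=2.5,fy=2.5))
m=(z>.044)&(z<.066)&(x>.6)&(x<.69)&(y>.18)&(y<.36); print("handle",rect(P[m]))
for yy in(.18,.29,.37):
    m=(np.abs(y-yy)<.008)&(z>.008)&(z<.02)&(x>.66)&(x<.72); print(yy,np.round(np.percentile(x[m],[5,50,95]),3) if m.any() else 0)
for xx in(.70,):
    m=(np.abs(x-xx)<.01)&(np.abs(z-.012)<.006)&(y>.13)&(y<.41); v=np.sort(np.round(y[m]*1000).astype(int)); print(v[:5],v[-5:])
m=(z>.045)&(z<.062)&(np.hypot(x-.525,y+.05)<.06);print("panfloor",np.percentile(z[m],[30,50]))
E
```

```text
time: 46.32
tool_pos: [0.5121, -0.2814, 0.2281]
tcp_rot: [-2.212, -2.19, 0.065]
wrist_force: [0.6, 0.4, -0.6]
width: 0.347
handle [654.5 269.4 107.5  14.1 -89.9]
0.18 [0.691 0.692 0.693]
0.29 [0.691 0.695 0.705]
0.37 [0.692 0.695 0.706]
[151 151 155 155 158] [385 385 386 389 394]
panfloor [0.05310971 0.05407794]
```

View pics/t9.png

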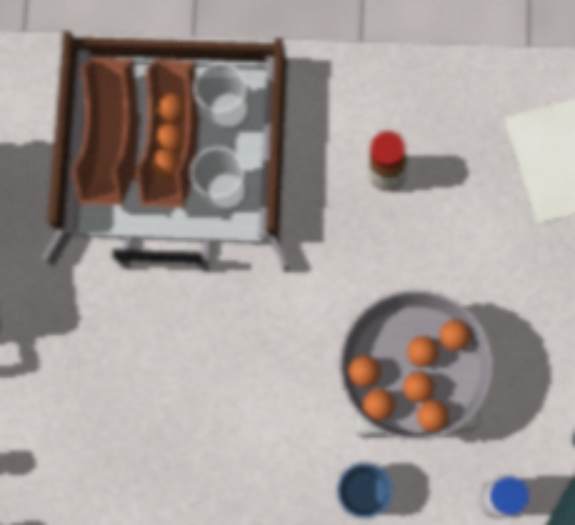

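```bash
python3 -c "
from workcell import bot;print(bot.finish_job())"
```

```text
the job is handed in; nothing more can be done
None
```

The job is done and handed in at about 46 s of the 210 s allowed; the hand-in itself reports no verdict.

- **Pouring:** I poured all four apricots from one dish into the pan, which already held two. The pan now holds six. Its floor measured 54 mm above the counter, against 55 mm expected on the stop. The other three apricots are still in the second dish.
- **Loading:** Both dishes and both tumblers stood upright on the tray before I slid it. The tray had been shifted about 25 mm during the run, so I measured it again before placing anything.
- **Sliding home:** I pushed until the tray stalled against the stop with the force rising to about 20 N. It measured about 120 mm inside the rack, where home is 120 mm. It is 2–3 mm off centre and square to within about 0.3 degrees.
- **Final picture:** It shows everything upright and the gripper clear. The salt jar, ramekin and spice jar are where they were. None of my final checks failed or disagreed.

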